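# Fit the snap ring on the scanner's display-arm swivel

## Robot

A 6-joint arm with a two-finger parallel gripper is mounted at the origin on the work surface. World frame = base frame: x ahead of the robot, y to its left, z up, the work surface at z = 0. Lengths are in m, angles in rad, forces in N, time in s.
With the tool pointing down it reaches from about 0.25 to 0.8 m from the base axis. Payload 8.5 kg.
Tool frame: the origin (TCP) lies midway between the tips of the shut fingers; the grasp point (between the pads) lies 19 mm behind it; z points along the fingers, x is the direction in which the jaws open and shut, and the axes are right-handed (so a half turn about z gives the same grasp; the last joint's range is limited). The gripper opens to 85 mm and grips with 20 to 120 N. Pads are 22 mm wide; open, the fingers measure 114 mm over their backs; the gripper's body (76 mm by 85 mm) begins 54 mm behind the grasp point. The pads swing forward as they close: fully open they stand 13 mm farther back than shut.
Start: joints at [1.112, 0.238, -0.013, 1.319, 0, 1.571], TCP at [0.232, 0.471, 0.195] pointing down, gripper open.
Joint ranges: [-2.66, 2.66], [-1.03, 1.9], [-1.14, 1.46], [-1.82, 2.27], [-1.45, 1.34], [-3.14, 3.14]. Speed limits (rad/s): [2.22, 2.22, 2.79, 3.14, 3.14, 3.14].

## Interface

Orientations are given as [roll, pitch, yaw] about the fixed x, y, z axes, in that order (R = Rz(yaw) Ry(pitch) Rx(roll)).
In Python, from cell import * gives the robot as it stands.
- The arm moves only by the tool servo_tool, never from a script. Its argument "deltas" is a list that holds one entry, the list of rows, each a list of 7 numbers: the shift along the tool's x, y, z in m, then the turn, a rotation vector about the tool's x, y, z in degrees, then the opening, from -1 (shut) to 1 (fully open), so that 0 is half open. A call has 1 to 5 rows; each row is the pose to reach, as a shift and turn from the pose commanded when the call began, along the tool's axes at that moment; what a row does not reach only later rows make up. A row lasts 1/12 s, in which the tool goes at most 41.7 mm and 7.16 degrees, less where a joint would pass 70% of its speed; a pose out of reach is approached as far as the arm can. A call with a gripper value outside its range is refused whole. The fingers move at their own pace and stop on an object; "force" is the grip in N (left out, the last holds). Time passes only in rows, so rows that repeat a pose let the fingers close. It gives the time, the measured TCP pose, the force and the opening at its end, in the units of the state.
- state(): the state, without advancing time (a new reading comes with each control period).
- grab_frame(name): name is "side" or "top"; returns a dict with "image" (420x560x3 uint8, blue, green, red), "fovy" (degrees; the focal length in pixels is half the picture's height over the tangent of half this angle, whatever the lens; pixels are square), "cx", "cy" (the principal point, pixels), "distortion" ([k1, k2, p1, p2, k3] as OpenCV has them; the pictures are not rectified), "extrinsics" (4x4, takes a point from world to camera coordinates). Camera axes: x right, y down, z forward; pixel columns grow to the right and rows downward; lengths in m; the calibration is good to about 2 mm. A picture is of the moment at which its call begins. There is no depth.
- hand_in(): hands the job in, once; it reports no verdict.
Trained networks look in a picture, given as the dict that the camera call returned (one of the last four; its "shot" number tells which), for a name from the list of things; names that differ only in an ending like _2 or _b are one class to them, and where a whole thing is asked for, a point or a joint stands for the part that bears it (a point fixed in the world has none). Each returns a list of dicts, best first, with "score" (0 to 1); they miss things now and then, are a little off and sometimes report something else, mostly with a low value. They report only what shows in the picture. A call takes as long as a camera call. They do not tell look-alikes from the thing itself.
- find_in(picture, label): "rect" ([centre column, centre row, width, height] as shares, 0 to 1, of the picture: columns of its width, rows of its height, round what is visible of it).
- spot_point(picture, label): "centre" ([column, row] as shares, 0 to 1, of the picture: columns of its width, rows of its height: a listed point, or the origin of a listed thing).
The state is a dict: "time_s": time; "q": joint angles; "qvel": joint speeds; "effort": joint torques, N m; "ee_pos": TCP position; "orientation": TCP orientation; "contact_force": force on the tool from outside, world axes, zero at the start; "moment": the same for the moment, N m; "grip_width": finger opening in m.
Only numpy, scipy, OpenCV 4.12 (cv2) and the standard library are available. Lean on these libraries where they do the work, as an engineer would, in place of code of your own. Each camera call takes 0.05 s, during which the arm holds its last target.

## Task

Stand the display-arm swivel post in the blue nest, its square flange flat and fully home in the pocket, and let go of it. Then take the snap-ring pliers by their handles, squeeze them to spread the ring, slide the spread ring down over the end of the pin to the dark groove just above the bearing without forcing it, and finish holding it there: handles still squeezed, ring spread and level at the groove, so that I can check it before it is let go. Leave the gel bottle, the screwdriver and the yellow tray where they are.

Things in the scene. Friction and masses are not known exactly. Their poses are not given: they have to be found in the camera images.
- nest: Blue assembly nest fixed to the bench: a block 120 x 120 x 24 mm with a square pocket in its top, parallel to its sides. Origin: centre of its underside; x and y lie along its sides, z up.
- pocket (a point): Centre of the pocket's floor, 14 mm above the bench. The pocket is 75.6 x 75.6 mm and 10 mm deep (1.8 mm free on each side of the flange), with a 3 mm chamfer round its mouth; axes as the nest's.
- swivel: The swivel post, loose, 0.4 to 0.75 kg, upright: square aluminium flange 72 x 72 x 12 mm, shoulder 38 mm across from 12 to 20 mm up, ball bearing 55 mm across from 20 to 33 mm, steel pin 30 mm across from there to 70 mm, its top 5 mm tapering to 24 mm. Origin: centre of the flange's underside; z up along the pin, x and y along the flange's sides. Any quarter turn fits the pocket.
- pin_grip (a point): Point on the swivel's axis, 52.5 mm above the flange's underside, half-way up the bare pin, where it can be gripped from above; axes as the swivel's.
- groove (a point): Middle of the dark groove round the pin, on its axis, 34.3 mm above the flange's underside. The groove starts at the bearing's upper face (33 mm); the ring lying on the bearing is at groove height. Axes as the swivel's.
- rest: Grey pliers stand fixed on the bench; on it the pliers lie level. Origin: underside, straight below the pliers' pivot; x points to their tips. A block 52 mm wide and 34 mm high from 32 mm behind to 24 mm ahead of the origin, with a recess 16 mm across for the rivet; a bar 84 mm wide, 32 mm high from 104 to 130 mm behind, under the handle ends; between them only a base 8 mm high.
- pliers: Green-handled snap-ring pliers, about 0.14 kg, centre of mass about 35 mm behind the pivot. Origin: middle of the pivot; x points to the tips, z up. Squeezing the handles spreads the tips (bent down at the ends), and with them the ring. Under the pivot a rivet 14 mm across reaches to 11 mm below the origin. The handles run from 42 to 134 mm behind it, each 10 mm wide, 14 mm high, at its height.
- handle_grip (a point): Grip point: midway between the handles, 68 mm behind the pivot, at their mid height, between the stand's two supports. Outside width here 54 mm relaxed, 30 mm squeezed, handles then parallel to x. 11 N holds them squeezed; a stop takes more; 60 N keeps the pliers level in the hand. While squeezed on the stand they shift at most 1 mm to the tips; the closing handles draw the fingers back a few mm.
- jaw_left (a joint): How far the left half of the pliers is turned by squeezing, rad: 0 relaxed, 0.177 fully squeezed against the stop. The right half moves alike.
- ring_mid (a point): Centre of the black snap ring's opening when spread: 68.6 mm ahead of the pivot (136.6 mm ahead of the grip point), 18 mm below it; axes as the pliers'. The ring lies level, 2.2 mm thick, and stays hooked on the tips. Opening 27.8 mm across relaxed (its centre then 4 mm further ahead), about 34 mm spread; spread it reaches 21 mm around this point, its eyes 26 mm. Only then it passes the pin.
- gel_mid (a point): Middle of a white gel bottle with a blue cap, 56 mm across, 150 mm tall, standing. A bystander.
- driver: Black-handled screwdriver, 170 mm long, lying. A bystander.
- tray: Small yellow parts tray, 80 x 110 x 28 mm. Origin: centre of its underside. A bystander.
Things that resemble listed ones, but are neither listed nor needed, are in the scene too. What is shaped like the pliers but purple is not meant. There is more than one size of the swivel; the one meant has the size given above.

How it is judged:
On the way, in this order (a step that is already met when the one before it is completed fails the run):
1. the swivel's flange sits flat and square, fully home in the nest's pocket, and is let go (horizontal distance between swivel and pocket below 0.0035 m and z of swivel in the frame of pocket below 0.0015 m and angle between swivel's own z axis and vertical below 0.03 rad and contact force between the fingers and swivel below 0.1 N), for 0.2 s.
2. the pliers are off their rest, squeezed so that the ring is spread (value of joint jaw_left above 0.14 rad and contact force between pliers and rest below 0.05 N and contact force between the fingers and pliers above 4 N and height (world z) of ring_mid above 0.035 m), for 0.2 s.
3. the spread ring is over the end of the pin, above the groove (value of joint jaw_left above 0.14 rad and horizontal distance between ring_mid and groove below 0.006 m and z of ring_mid in the frame of swivel between 0.042 and 0.068 m), for 0.05 s.
At the end, for the whole second after the job is handed in: Swivel home in the pocket (3.5 mm, 1.5 mm off the floor, 0.03 rad), untouched by the fingers. Handles still squeezed (over 4 N, joint over 0.14), pliers off their rest, spread ring round the pin: 6 mm from its axis, 3 mm of groove height, level to 0.1 rad, under 12 N on the swivel, still (all of step 1 and value of joint jaw_left above 0.14 rad and horizontal distance between ring_mid and groove below 0.006 m and z of ring_mid in the frame of swivel between 0.0315 and 0.0373 m and angle between the z axis of ring_mid and the z axis of swivel, either way round below 0.1 rad and contact force between the fingers and pliers above 4 N and contact force between pliers and rest below 0.05 N and contact force between pliers and swivel below 12 N and linear speed of pliers below 0.02 m/s); the arm keeps its last pose, push and grip.
It fails at once if the ring is pushed down the pin, or let go on it, while not spread (horizontal distance between ring_mid and groove below 0.01 m and z of ring_mid in the frame of swivel below 0.066 m and value of joint jaw_left below 0.09 rad).
It fails at once if the ring or pliers are forced against the swivel (contact force between pliers and swivel above 40 N).
It fails at once if the gel bottle, screwdriver or tray is disturbed (distance of any of gel_mid, driver, tray from where it was at the start of the episode above 0.03 m).
It also fails if it takes over 51 s, if anything falls off the work surface, if the arm or the gripper's body presses on something with over 40 N, if the wrist force passes 120 N, or if a joint passes its speed limit or range.

## Working session

There is one attempt and no reset: what is moved stays moved. The work goes in short steps, Python scripts to look and compute and a tool call to move; the robot and the scene stay as the last step left them, time stands still between calls to the robot, and variables do not carry over. Pictures are saved under pics/ and viewed, and the job is handed in when it is done.

Besides the shell and the picture viewer there is one more tool, called by a JSON object that holds its "api" and its "payload", one argument or row to a line. servo_tool: Moves the arm, as the interface text tells. Its arguments: {"type":"object","properties":{"deltas":{"type":"array"},"force":{"type":"number"}},"required":["deltas"]}

```bash
ls; mkdir -p pics; python3 - <<'E'
from cell import *
import cv2
print(state())
for n in("side","top"):
    f=grab_frame(n); cv2.imwrite(f"pics/{n}0.png",f["image"])
    print(n,f["fovy"],f["cx"],f["cy"],f["distortion"],f["extrinsics"].tolist() if hasattr(f["extrinsics"],'tolist') else f["extrinsics"])
    for l in("nest","pocket","swivel","pin_grip","groove","rest","pliers","handle_grip","ring_mid","gel_mid","driver","tray"):
        print(l,[(round(d["score"],2),[round(float(d["centre"][0])*560,1),round(float(d["centre"][1])*420,1)]) for d in spot_point(f,l)[:4]])
E
```

```text
pics
{'time_s': 0.0, 'q': array([ 1.11202368e+00,  2.38776203e-01, -1.42866363e-02,  1.31919515e+00,
       -3.60307634e-05,  1.57079610e+00]), 'qvel': array([ 3.17198600e-04, -1.13907714e-03, -4.58337496e-05, -1.71682028e-03,
       -7.98361748e-04,  3.04366031e-04]), 'effort': array([-2.87492207e-03, -5.38779008e+01,  3.46439266e+01,  1.81703980e-02,
       -4.34780975e-05,  3.72931731e-05]), 'ee_pos': array([0.23229188, 0.47027369, 0.19416746]), 'orientation': array([3.14155662e+00, 1.46166012e-03, 1.11202391e+00]), 'contact_force': array([-0.83267168,  0.18378749, -0.04812243]), 'moment': array([ 0.0326014 , -0.04810339,  0.01734449]), 'grip_width': 0.08541690506149437}
side 50.015964441060426 279.4420153345243 206.25384849563093 [0.01493351 0.         0.         0.         0.        ] [[0.7708046652374072, -0.63685070942569, 0.01677325109343514, -0.4555291659327031], [-0.4268501573274876, -0.5358198003051146, -0.7284889050565466, 0.25736277311436706], [0.472926116045358, 0.5543629817231506, -0.6848522273142363, 0.9776941831931935], [0.0, 0.0, 0.0, 1.0]]
nest [(0.95, [271.3, 214.
[... 796 characters left out ...]
63897507949, 0.5283482800740118], [0.05064657086511319, -0.0002774365825107956, -0.9987166003869907, 1.6035734993189636], [0.0, 0.0, 0.0, 1.0]]
nest [(0.75, [271.7, 205.0])]
pocket [(0.82, [271.1, 208.5])]
swivel [(0.94, [354.5, 188.0]), (0.78, [406.4, 196.2]), (0.19, [155.7, 209.9])]
pin_grip [(0.92, [361.0, 188.1]), (0.7, [247.3, 143.9]), (0.69, [410.4, 195.1])]
groove [(0.91, [359.0, 183.1]), (0.75, [409.8, 197.3])]
rest [(0.76, [185.9, 214.0])]
pliers [(0.83, [184.1, 212.0]), (0.61, [162.6, 281.9])]
handle_grip [(0.86, [158.6, 209.9]), (0.85, [185.7, 279.8])]
ring_mid [(0.42, [342.3, 235.0])]
gel_mid [(0.81, [342.3, 238.0]), (0.73, [359.7, 187.0])]
driver []
tray [(0.65, [248.5, 143.0])]
```

View pics/side0.png

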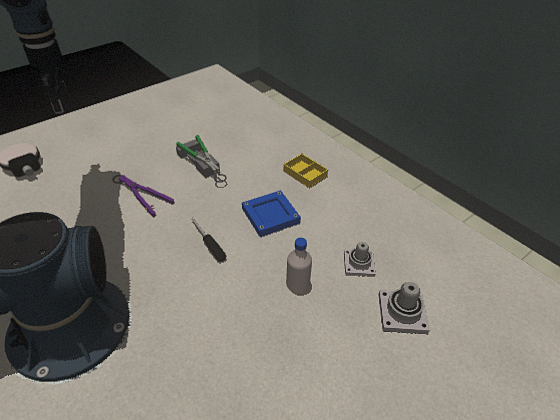

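View pics/top0.png

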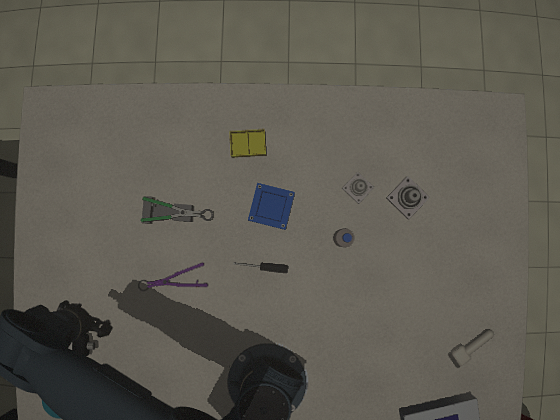

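```bash
cat > h.py <<'E'
import numpy as np, cv2
from scipy.optimize import least_squares
def cam(f):
    h=f["image"].shape[0]; fl=h/2/np.tan(np.radians(f["fovy"])/2)
    return np.array([[fl,0,f["cx"]],[0,fl,f["cy"]],[0,0,1.]]),np.array(f["distortion"],float),np.array(f["extrinsics"],float)
def proj(f,P):
    K,D,E=cam(f); P=np.atleast_2d(np.asarray(P,float))
    return cv2.projectPoints(P.reshape(-1,1,3),cv2.Rodrigues(E[:3,:3])[0],E[:3,3],K,D)[0].reshape(-1,2)
def ray(f,uv):
    K,D,E=cam(f); n=cv2.undistortPoints(np.array(uv,float).reshape(-1,1,2),K,D).reshape(-1,2)
    R=E[:3,:3]; return -R.T@E[:3,3], np.c_[n,np.ones(len(n))]@R
def atz(f,uv,z):
    o,d=ray(f,uv); return o+d*((z-o[2])/d[:,2])[:,None]
def tri(f1,u1,f2,u2):
    o1,d1=ray(f1,u1);o2,d2=ray(f2,u2);d1=d1[0];d2=d2[0]
    s=np.linalg.lstsq(np.c_[d1,-d2],o2-o1,rcond=None)[0]
    a=o1+s[0]*d1;b=o2+s[1]*d2; return (a+b)/2,np.linalg.norm(a-b)
def crop(f,c,r,k,name,pts=None,dots=True):
    x0,y0=int(c[0]-r),int(c[1]-r); im=f["image"][y0:y0+2*r,x0:x0+2*r]
    im=cv2.resize(im,None,fx=k,fy=k,interpolation=cv2.INTER_CUBIC)
    for i in range(0,2*r,10):
        cv2.putText(im,str(x0+i),(i*k,9),0,.33,(0,255,255),1); cv2.putText(im,str(y0+i),(0,i*k+9),0,.33,(0,255,255),1)
    if pts is not None:
        for seg in pts:
            q=((np.asarray(seg)-[x0,y0]+.5)*k).astype(int)
            cv2.polylines(im,[q.reshape(-1,1,2)],False,(0,0,255),1)
    cv2.imwrite(name,im)
E
python3 - <<'E'
from cell import *
from h import *
import pickle
t=grab_frame("top");s=grab_frame("side")
pickle.dump((t,s),open("f0.pkl","wb"))
crop(t,(383,192),40,7,"pics/t_sw.png");crop(s,(385,285),50,6,"pics/s_sw.png")
print(atz(t,[[271,208.5],[358,187],[408,197]],.014),atz(s,[[271.4,212.4]],.014))
for a,b in(((354.5,188),(356.5,263)),((406.4,196.2),(399.9,311.5))): print(tri(t,a,s,b))
for a,b in(((361,188),(358.7,247.9)),((410.4,195.1),(409.2,292.6))): print(tri(t,a,s,b))
for l in("pocket","handle_grip","ring_mid","rest"):
  print(l,[(round(d["score"],2),np.round(np.array(d["centre"])*[560,420],1)) for d in spot_point(t,l)],[(round(d["score"],2),np.round(np.array(d["centre"])*[560,420],1)) for d in spot_point(s,l)])
E
```

```text
[[ 0.54411545 -0.00577916  0.014     ]
 [ 0.61610995 -0.27631106  0.014     ]
 [ 0.58782668 -0.43555713  0.014     ]] [[ 0.55341397 -0.01076786  0.014     ]]
(array([ 0.61578374, -0.26893918, -0.00388938]), np.float64(0.003314332537019484))
(array([ 5.89884266e-01, -4.32000212e-01, -5.15494130e-04]), np.float64(0.004861321114631097))
(array([ 0.60651105, -0.27670768,  0.06628141]), np.float64(0.003522350920362272))
(array([ 0.59084353, -0.43180323,  0.06973775]), np.float64(0.005823048473421608))
pocket [] [(0.85, array([270.3, 211.7]))]
handle_grip [(0.87, array([182.7, 280.6])), (0.68, array([158.7, 208.4]))] [(0.77, array([151.3, 196.5])), (0.67, array([197. , 148.6]))]
ring_mid [] []
rest [(0.96, array([184.1, 212.7])), (0.67, array([249.8, 143.4]))] [(0.87, array([208.4, 171.3]))]
```

View pics/t_sw.png

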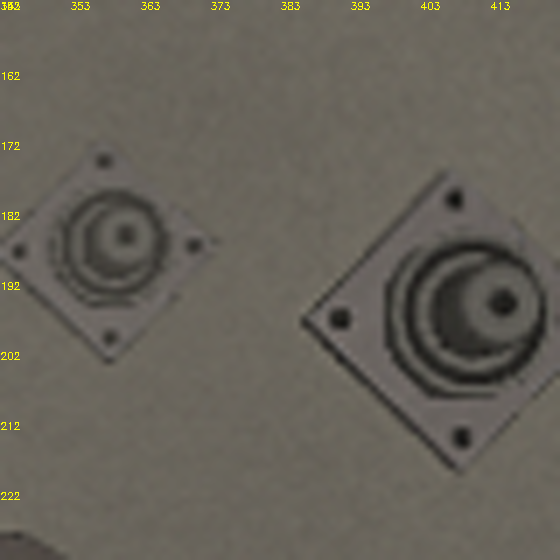

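View pics/s_sw.png

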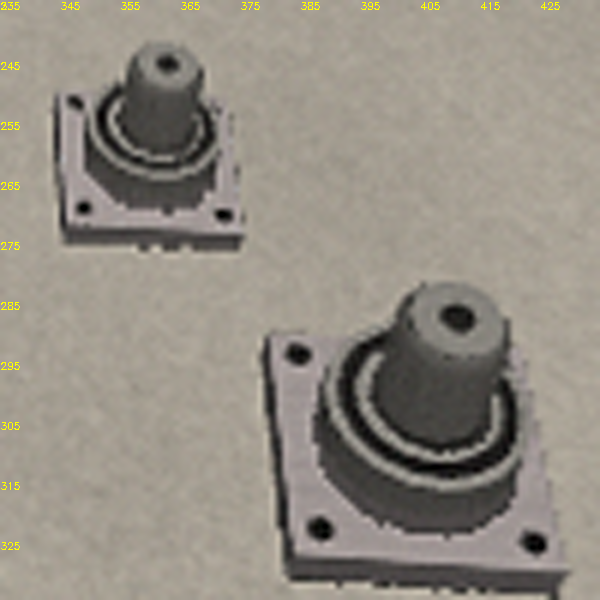

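```bash
cat > o.py <<'E'
from h import *
def T(x,y,yaw,P): 
    c,s=np.cos(yaw),np.sin(yaw); P=np.asarray(P,float); return np.c_[x+c*P[:,0]-s*P[:,1],y+s*P[:,0]+c*P[:,1],P[:,2]]
def sq(a,z): return np.array([[-a,-a,z],[a,-a,z],[a,a,z],[-a,a,z],[-a,-a,z]])
def circ(r,z,cx=0,cy=0): t=np.linspace(0,2*np.pi,40); return np.c_[cx+r*np.cos(t),cy+r*np.sin(t),0*t+z]
SW=[sq(.036,.012),sq(.036,0),circ(.0275,.033),circ(.015,.033),circ(.012,.070)]
NE=[sq(.060,.024),sq(.0378,.014),sq(.0408,.024)]
def box(x0,x1,w,z): return np.array([[x0,-w/2,z],[x1,-w/2,z],[x1,w/2,z],[x0,w/2,z],[x0,-w/2,z]])
RE=[box(-.032,.024,.052,.034),box(-.130,-.104,.084,.032)]
E
python3 - <<'E'
from o import *
import pickle
t,s=pickle.load(open("f0.pkl","rb"))
crop(t,(271,205),35,8,"pics/t_ne.png");crop(s,(271,214),40,7,"pics/s_ne.png")
crop(t,(180,210),45,7,"pics/t_pl.png");crop(s,(202,162),40,7,"pics/s_pl.png");crop(t,(358,187),25,10,"pics/t_sw2.png")
E
```

```text
(no output)
```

View pics/t_ne.png

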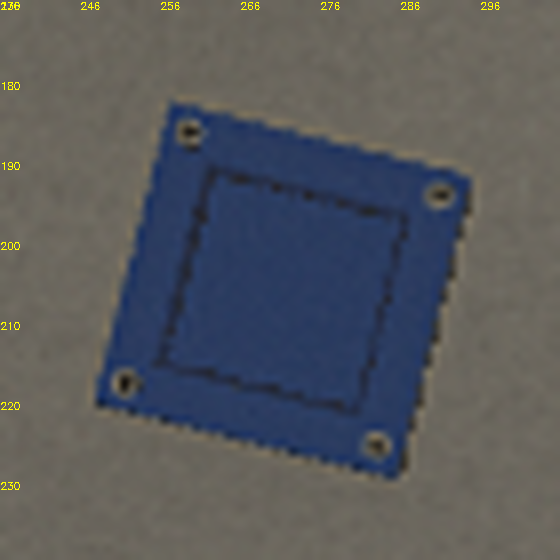

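View pics/s_ne.png

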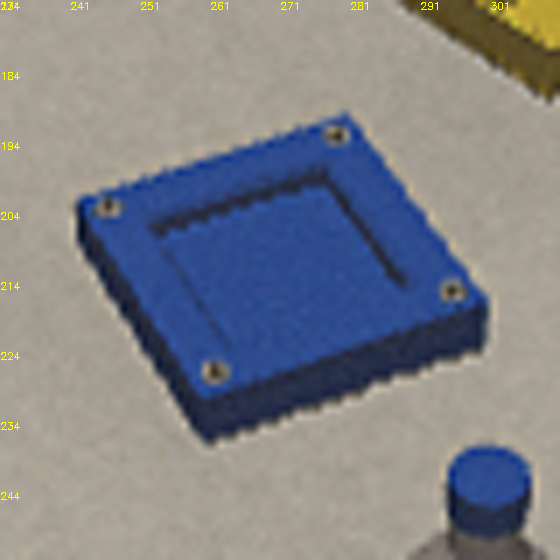

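View pics/t_pl.png

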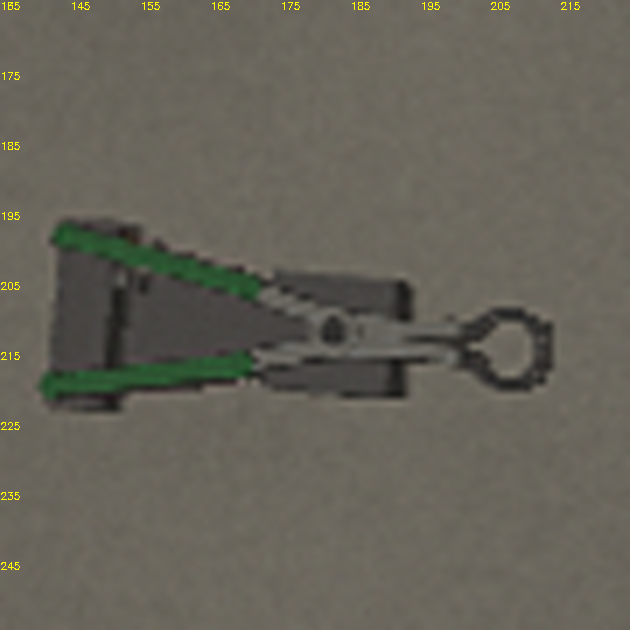

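View pics/s_pl.png

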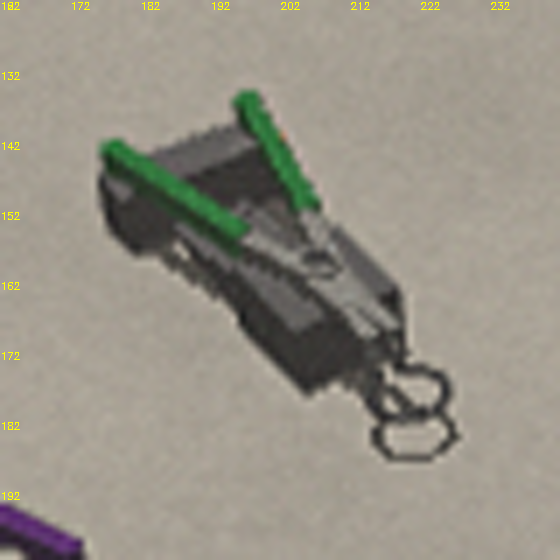

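View pics/t_sw2.png

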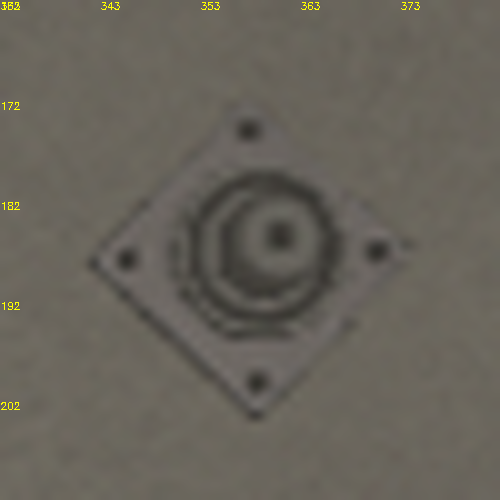

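```bash
cat > fit.py <<'E'
from o import *
def px(pts,x0,y0,k): return np.array([x0,y0])+(np.array(pts,float)+.5)/k-.5
def fit(obs,x0,extra=0):
    # obs: list of (frame, uv, modelfunc(extra)->pts)
    def r(p): return np.concatenate([(proj(f,T(p[0],p[1],p[2],m(p[3:])))-uv).ravel() for f,uv,m in obs])
    q=least_squares(r,x0,loss='soft_l1'); return q.x,np.round(r(q.x).reshape(-1,2),1)
E
python3 - <<'E'
from fit import *
import pickle
t,s=pickle.load(open("f0.pkl","rb"))
a=.06
nt=px([(170,103),(470,180),(400,478),(98,403)],236,170,8)
ns=px([(78,203),(348,115),(487,300),(205,402),(78,240),(208,443),(484,350)],231,174,7)
w=atz(t,nt,.024);print(np.round(w,4)); w2=atz(s,ns[:4],.024);print(np.round(w2,4))
c=w.mean(0); yaw=np.arctan2(*(w[0]-w[3])[[1,0]]); print("yaw0",yaw)
# top order: TL,TR,BR,BL ; +x world is up in image, +y left
mt=lambda e:np.array([[a,a,.024],[a,-a,.024],[-a,-a,.024],[-a,a,.024]])
S={}
def side_model(e):
    # side: left,top,right,bottom
    M=mt(0); M=np.array([M[3],M[0],M[1],M[2]]); B=M.copy();B[:,2]=0
    return np.r_[M,B[[0,3,2]]]
for nm,ob in(("both",[(t,nt,mt),(s,ns,side_model)]),("top",[(t,nt,mt)]),("side",[(s,ns,side_model)])):
    x,r=fit(ob,[c[0],c[1],yaw]); print("nest",nm,np.round(x,4)); print(r.tolist()) if nm=="both" else 0
    if nm=="both": N=x
ht=px([(248,130),(127,259),(377,250),(257,381)],333,162,10); pt=px([(280,235)],333,162,10)
hs=px([(76,102),(84,208),(224,215)],335,235,6); ps=px([(167,63)],335,235,6)
cs=px([(57,95),(63,230),(243,235)],335,235,6)
w=atz(t,ht,.012);print(np.round(w,4)); print(np.round(atz(s,hs,.012),4),np.round(atz(t,pt,.07),4),np.round(atz(s,ps,.07),4))
# holes top: order top,left,right,bottom ; diamond
def HT(e): h=e[0]; return np.array([[h,h,.012],[-h,h,.012],[h,-h,.012],[-h,-h,.012]])
def HS(e): return HT(e)[[0,1,3]]   # side: back-left, front-left, front-right -> guess
def CS(e): b=.036; return np.array([[b,b,.012],[-b,b,.012],[-b,-b,.012]])
P=lambda e:np.array([[0,0,.07]])
best=None
for k in range(4):
  def rot(M): return lambda e: T(0,0,k*np.pi/2,M(e))
  x,r=fit([(t,ht,HT),(t,pt,P),(s,hs,rot(HS)),(s,ps,P),(s,cs,rot(CS))],[.615,-.275,-np.pi/4+.0,.027])
  c=np.abs(r).sum()
  if best is None or c<best[0]: best=(c,k,x,r)
print(best[0],best[1],np.round(best[2],4),best[3].tolist())
k=best[1]
for nm,ob in(("top",[(t,ht,HT),(t,pt,P)]),("side",[(s,hs,rot(HS) if 0 else (lambda e:T(0,0,k*np.pi/2,HS(e)))),(s,ps,P),(s,cs,lambda e:T(0,0,k*np.pi/2,CS(e)))])):
    x,r=fit(ob,best[2]); print(nm,np.round(x,4),np.abs(r).max())
X=best[2]
# pliers
pv_t=px([(333,331)],135,165,7);pv_s=px([(320,262)],162,122,7)
print("pivot",tri(t,pv_t,s,pv_s),atz(t,pv_t,.045),atz(s,pv_s,.045))
he_t=px([(62,234),(50,385)],135,165,7);he_s=px([(247,98),(110,148)],162,122,7)
for i in (0,1): print("hend",tri(t,he_t[i],s,he_s[i]))
rt=px([(511,349)],135,165,7)
for q in((413,391),(415,436)): print("ring",tri(t,rt,s,px([q],162,122,7)))
rest=px([(410,283),(405,397)],135,165,7);print("rest",atz(t,rest,.034))
pickle.dump((N,X),open("nx.pkl","wb"))
crop(t,(271,205),35,8,"pics/a1.png",[proj(t,T(*N[:3],m)) for m in NE])
crop(s,(271,214),40,7,"pics/a2.png",[proj(s,T(*N[:3],m)) for m in NE])
crop(t,(358,187),25,10,"pics/a3.png",[proj(t,T(*X[:3],m)) for m in SW])
crop(s,(358,255),30,10,"pics/a4.png",[proj(s,T(*X[:3],m)) for m in SW])
m=np.vstack([np.hstack([cv2.resize(cv2.imread(f"pics/a{i}.png"),(400,300*4//3)) for i in (1,2)]),np.hstack([cv2.resize(cv2.imread(f"pics/a{i}.png"),(400,400)) for i in (3,4)])])
cv2.imwrite("pics/ov1.png",cv2.resize(m,(600,600)))
E
```

```text
[[ 0.6236  0.0394  0.024 ]
 [ 0.5956 -0.0772  0.024 ]
 [ 0.4801 -0.052   0.024 ]
 [ 0.507   0.0649  0.024 ]]
[[ 0.5075  0.0622  0.024 ]
 [ 0.6239  0.0367  0.024 ]
 [ 0.5971 -0.0786  0.024 ]
 [ 0.4805 -0.0539  0.024 ]]
yaw0 -0.21499054576052534
nest both [ 0.5523 -0.0074 -0.2248]
[[0.5, -0.2], [0.7, -0.6], [0.2, -0.1], [0.1, -0.1], [-0.6, -0.4], [-0.2, -0.2], [0.2, 0.1], [-0.4, -0.3], [-0.2, 0.7], [-0.7, 0.2], [0.2, -0.7]]
nest top [ 0.5516 -0.0062 -0.2226]
nest side [ 0.5526 -0.0081 -0.2271]
[[ 0.6555 -0.2743  0.012 ]
 [ 0.6141 -0.2365  0.012 ]
 [ 0.6185 -0.3153  0.012 ]
 [ 0.5766 -0.2777  0.012 ]]
[[ 0.6147 -0.2377  0.012 ]
 [ 0.5766 -0.2792  0.012 ]
 [ 0.618  -0.3169  0.012 ]] [[ 0.6163 -0.276   0.07  ]] [[ 0.6157 -0.277   0.07  ]]
7.4 1 [ 0.6157 -0.2771 -0.7382  0.0279] [[0.3, 0.1], [0.4, 0.1], [0.4, 0.3], [0.4, 0.1], [0.4, 0.2], [-0.2, 0.2], [-0.1, 0.0], [-0.2, -0.0], [0.1, 0.0], [-0.5, -1.2], [0.2, -1.2], [0.3, -0.5]]
top [ 0.6162 -0.276  -0.7362  0.0279] 0.1
side [ 0.6151 -0.278  -0.7422  0.0278] 1.0
pivot (array([0.52855213, 0.26603787, 0.04178015]), np.float64(0.0022488457200782403)) [[0.52743542 0.26600663 0.045     ]] [[0.52738925 0.26161944 0.045     ]]
hend (array([0.56941547, 0.38937691, 0.04203459]), np.float64(0.0020590387467618993))
hend (array([0.50174006, 0.39322117, 0.04185725]), np.float64(0.00034893249180815744))
ring (array([0.52284767, 0.18972821, 0.02282634]), np.float64(0.0022171240828616607))
ring (array([ 0.52416284,  0.19381329, -0.00520141]), np.float64(0.002246380669538123))
rest [[0.54974717 0.23433196 0.034     ]
 [0.49945078 0.23526335 0.034     ]]
```

View pics/ov1.png

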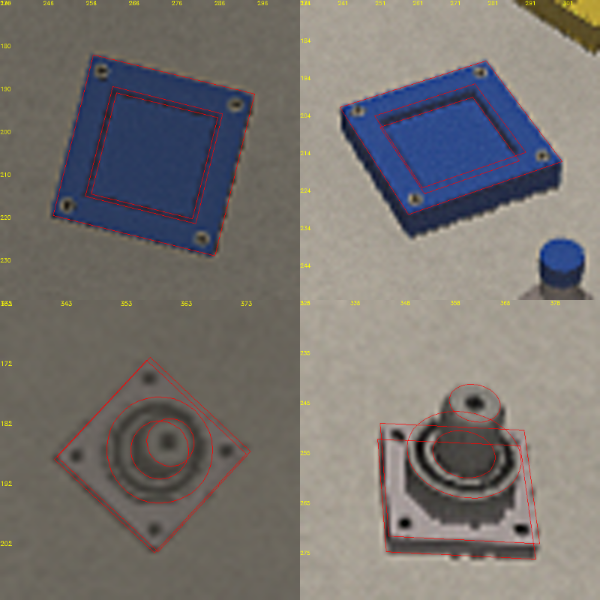

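```bash
cat > mv.py <<'E'
import sys
from cell import *
import numpy as np
from scipy.spatial.transform import Rotation as Ro
def go(p,yaw,quiet=False):
    s=state(); R=Ro.from_euler('xyz',s["orientation"])
    d=R.inv().apply(np.array(p)-s["ee_pos"])
    T=Ro.from_euler('xyz',[np.pi,0,yaw]); w=np.degrees((R.inv()*T).as_rotvec())
    print("t",round(s["time_s"],2),"pos",np.round(s["ee_pos"],4),"rpy",np.round(s["orientation"],4),"w",round(s["grip_width"],4),"F",np.round(s["contact_force"],1))
    print("d_mm",np.round(d*1000,1),"n",round(np.linalg.norm(d)/.0417,1),"rot",np.round(w,2))
if __name__=="__main__":
    a=list(map(float,sys.argv[1:])); go(a[:3],a[3])
E
python3 mv.py 0.6157 -0.2771 0.22 -0.5
python3 - <<'E'
from h import *; import pickle
t,s=pickle.load(open("f0.pkl","rb"))
print(tri(t,(346.5,238),s,(300.5,243)),atz(t,[(262,268)],.01),atz(t,[(248,143)],.02))
E
```

```text
t 1.8 pos [0.2325 0.4707 0.1948] rpy [-3.1416e+00  1.0000e-04  1.1120e+00] w 0.0857 F [ 0.3  0.2 -0.1]
d_mm [-500.7  674.8  -25.2] n 20.2 rot [0.000e+00 1.000e-02 9.236e+01]
(array([ 0.45691836, -0.22701404,  0.14381578]), np.float64(0.0033788347126247117)) [[0.35904638 0.0189762  0.01      ]] [[0.74775733 0.06987144 0.02      ]]
```

{"api": "servo_tool", "payload": {
  "deltas": [
    [[-0.12,0.165,-0.025,0,0,31,1],[-0.12,0.165,-0.025,0,0,31,1],[-0.12,0.165,-0.025,0,0,31,1],[-0.12,0.165,-0.025,0,0,31,1],[-0.12,0.165,-0.025,0,0,31,1]]
  ]
}}

```text
time_s: 2.22
ee_pos: [0.3277, 0.2882, 0.2202]
orientation: [3.141, -0.0, 0.564]
contact_force: [1.2, 0.7, 0.3]
grip_width: 0.0855
```

```bash
python3 mv.py 0.6157 -0.2771 0.22 -0.5
```

```text
t 2.22 pos [0.3277 0.2882 0.2202] rpy [ 3.1414e+00 -3.0000e-04  5.6420e-01] w 0.0855 F [1.2 0.7 0.3]
d_mm [-5.890e+01  6.317e+02  2.000e-01] n 15.2 rot [-0.000e+00 -2.000e-02  6.097e+01]
```

{"api": "servo_tool", "payload": {
  "deltas": [
    [[-0.019,0.205,0,0,0,30,1],[-0.019,0.205,0,0,0,30,1],[-0.019,0.205,0,0,0,30,1],[-0.019,0.205,0,0,0,30,1],[-0.019,0.205,0,0,0,30,1]]
  ]
}}

```text
time_s: 2.63
ee_pos: [0.4227, 0.1051, 0.2201]
orientation: [-3.142, -0.001, 0.04]
contact_force: [0.9, 1.3, 0.1]
grip_width: 0.0852
```

```bash
python3 mv.py 0.6157 -0.2771 0.18 -0.5
```

```text
t 2.63 pos [0.4227 0.1051 0.2201] rpy [-3.1416e+00 -9.0000e-04  3.9700e-02] w 0.0852 F [0.9 1.3 0.1]
d_mm [177.7 389.6  40.3] n 10.3 rot [-1.000e-02 -5.000e-02  3.092e+01]
```

{"api": "servo_tool", "payload": {
  "deltas": [
    [[0.088,0.187,0.0,0,0,31,1],[0.088,0.187,0,0,0,31,1],[0.088,0.187,0,0,0,31,1],[0.088,0.187,0,0,0,31,1],[0.088,0.187,0,0,0,31,1]]
  ]
}}

```text
time_s: 3.05
ee_pos: [0.5195, -0.0777, 0.2199]
orientation: [-3.142, -0.0, -0.502]
contact_force: [0.5, 0.3, -0.7]
grip_width: 0.085
```

```bash
python3 mv.py 0.6157 -0.2771 0.18 -0.5
```

```text
t 3.05 pos [ 0.5195 -0.0777  0.2199] rpy [-3.1415e+00 -5.0000e-04 -5.0150e-01] w 0.085 F [ 0.5  0.3 -0.7]
d_mm [180.2 128.5  40. ] n 5.4 rot [-0.   -0.03 -0.09]
```

{"api": "servo_tool", "payload": {
  "deltas": [
    [[0.16,0.114,0.02,0,0,0,1],[0.16,0.114,0.02,0,0,0,1],[0.16,0.114,0.02,0,0,0,1],[0.18,0.128,0.04,0,0,0,1],[0.18,0.128,0.04,0,0,0,1]]
  ]
}}

```text
time_s: 3.47
ee_pos: [0.6102, -0.261, 0.1843]
orientation: [-3.142, -0.001, -0.494]
contact_force: [1.6, 0.5, 0.4]
grip_width: 0.0852
```

{"api": "servo_tool", "payload": {
  "deltas": [
    [[0,0,0,0,0,0,1],[0,0,0,0,0,0,1]]
  ]
}}

```text
time_s: 3.63
ee_pos: [0.6092, -0.2606, 0.182]
orientation: [3.141, 0.003, -0.496]
contact_force: [-0.7, 0.2, 0.4]
grip_width: 0.0852
```

```bash
python3 mv.py 0.6157 -0.2771 0.034 -0.5; python3 - <<'E'
from cell import *
from o import *
import pickle
N,X=pickle.load(open("nx.pkl","rb"))
t=grab_frame("top");s=grab_frame("side")
crop(t,(358,187),30,9,"pics/b1.png");crop(s,(358,235),50,6,"pics/b2.png",)
cv2.imwrite("pics/b.png",cv2.resize(np.hstack([cv2.resize(cv2.imread("pics/b1.png"),(400,400)),cv2.resize(cv2.imread("pics/b2.png"),(400,400))]),(800,400)))
E
```

```text
t 3.63 pos [ 0.6092 -0.2606  0.182 ] rpy [ 3.1412  0.0032 -0.4964] w 0.0852 F [-0.7  0.2  0.4]
d_mm [ 14.1  11.4 148. ] n 3.6 rot [0.02 0.18 0.21]
```

View pics/b.png

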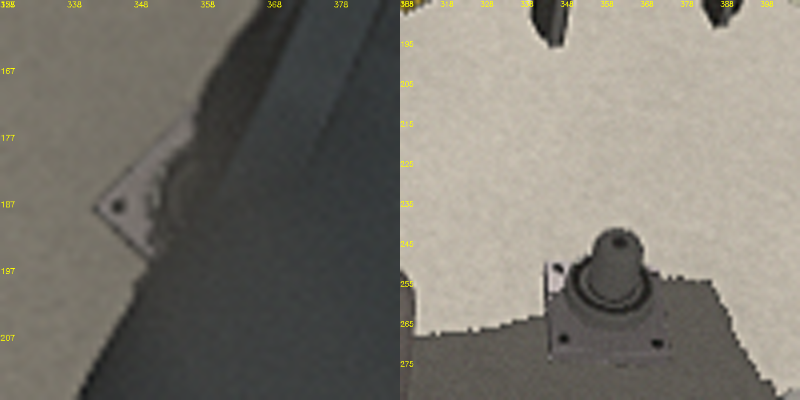

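{"api": "servo_tool", "payload": {
  "deltas": [
    [[0.014,0.0115,0.04,0,0,0.2,1],[0.014,0.0115,0.08,0,0,0.2,1],[0.014,0.0115,0.08,0,0,0.2,1],[0.014,0.0115,0.08,0,0,0.2,1],[0.014,0.0115,0.08,0,0,0.2,1]]
  ]
}}

```text
time_s: 4.15
ee_pos: [0.6172, -0.2748, 0.1073]
orientation: [-3.141, -0.003, -0.496]
contact_force: [0.5, -0.2, 1.1]
grip_width: 0.0851
```

```bash
python3 mv.py 0.6157 -0.2771 0.034 -0.5
```

```text
t 4.15 pos [ 0.6172 -0.2748  0.1073] rpy [-3.1414e+00 -2.6000e-03 -4.9600e-01] w 0.0851 F [ 0.5 -0.2  1.1]
d_mm [-0.4  2.7 73.3] n 1.8 rot [-0.01 -0.15  0.23]
```

{"api": "servo_tool", "payload": {
  "deltas": [
    [[0,0.002,0.035,0,0,0,1],[0,0.002,0.055,0,0,0,1],[0,0.002,0.065,0,0,0,1],[0,0.002,0.069,0,0,0,1],[0,0.002,0.069,0,0,0,1]]
  ]
}}

```text
time_s: 4.57
ee_pos: [0.6162, -0.2772, 0.0369]
orientation: [-3.142, -0.002, -0.497]
contact_force: [-0.1, -0.2, -0.1]
grip_width: 0.0855
```

```bash
python3 mv.py 0.6157 -0.2771 0.034 -0.5
```

```text
t 4.57 pos [ 0.6162 -0.2772  0.0369] rpy [-3.1415e+00 -1.6000e-03 -4.9680e-01] w 0.0855 F [-0.1 -0.2 -0.1]
d_mm [-0.5  0.1  2.9] n 0.1 rot [-0.   -0.09  0.19]
```

Position is good. Close on the pin.

{"api": "servo_tool", "payload": {
  "deltas": [
    [[0,0,0.002,0,0,0,0],[0,0,0.002,0,0,0,-0.4],[0,0,0.002,0,0,0,-1],[0,0,0.002,0,0,0,-1],[0,0,0.002,0,0,0,-1]]
  ],
  "force": 60
}}

```text
time_s: 4.98
ee_pos: [0.6156, -0.2774, 0.034]
orientation: [3.142, -0.001, -0.497]
contact_force: [0.6, -0.4, -0.5]
grip_width: 0.0258
```

{"api": "servo_tool", "payload": {
  "deltas": [
    [[0,0,0,0,0,0,-1],[0,0,0,0,0,0,-1],[0,0,0,0,0,0,-1],[0,0,0,0,0,0,-1]]
  ]
}}

```text
time_s: 5.32
ee_pos: [0.6155, -0.2774, 0.0336]
orientation: [3.142, -0.0, -0.497]
contact_force: [-0.1, -0.7, 2.1]
grip_width: 0.0001
```

```bash
python3 mv.py 0.6157 -0.2771 0.16 -0.5
```

```text
t 5.32 pos [ 0.6155 -0.2774  0.0336] rpy [ 3.1415e+00 -3.0000e-04 -4.9720e-01] w 0.0001 F [-0.1 -0.7  2.1]
d_mm [ 1.000e-01 -3.000e-01 -1.264e+02] n 3.0 rot [ 0.   -0.02  0.16]
```

```bash
python3 - <<'E'
from cell import *
from o import *
t=grab_frame("top");s=grab_frame("side")
crop(t,(358,187),60,6,"pics/c1.png");crop(s,(358,245),45,6,"pics/c2.png",)
cv2.imwrite("pics/c.png",cv2.resize(np.hstack([cv2.resize(cv2.imread("pics/c1.png"),(400,400)),cv2.resize(cv2.imread("pics/c2.png"),(400,400))]),(800,400)))
E
```

```text
(no output)
```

View pics/c.png

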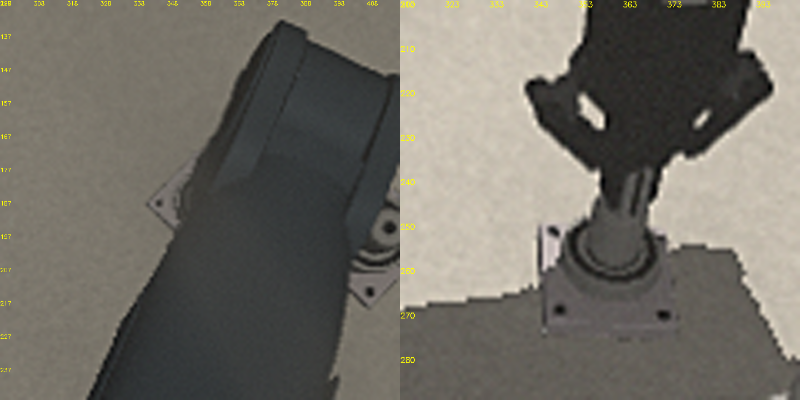

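```bash
python3 - <<'E'
from cell import *
from o import *
import pickle
N,X=pickle.load(open("nx.pkl","rb"))
s=grab_frame("side");st=state()
from scipy.spatial.transform import Rotation as Ro
R=Ro.from_euler('xyz',st["orientation"]).as_matrix();p=st["ee_pos"]
W=lambda q: proj(s,p+np.array(q,float)@R.T)
crop(s,(360,240),30,10,"pics/d.png")
crop(s,(360,240),30,10,"pics/d2.png",[W([[0,0,0],[0,0,-.019],[0,0,-.073]]),W([[0,-.011,0],[0,.011,0],[0,.011,-.04],[0,-.011,-.04],[0,-.011,0]])]+[proj(s,T(*X[:3],m)) for m in SW])
print(st["q"],st["effort"], st["contact_force"],st["moment"])
E
```

```text
[-4.23347568e-01  5.75265745e-01  9.84807463e-02  1.09368767e+00
 -1.26859240e-04  1.64466794e+00] [ 8.74034758e-02 -7.44876266e+01  3.13287055e+01 -1.00940382e-01
  3.87186615e-02 -5.90640070e-05] [-0.09000597 -0.90800328  1.99489476] [-0.06085844  0.08106248  0.00582124]
```

View pics/d.png

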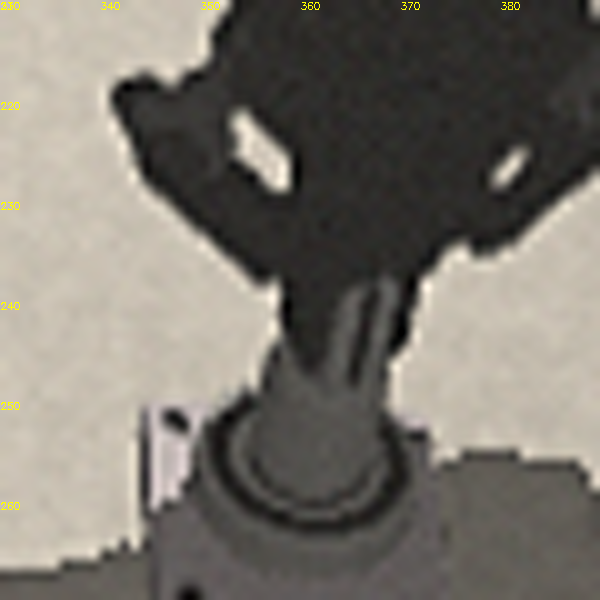

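View pics/d2.png

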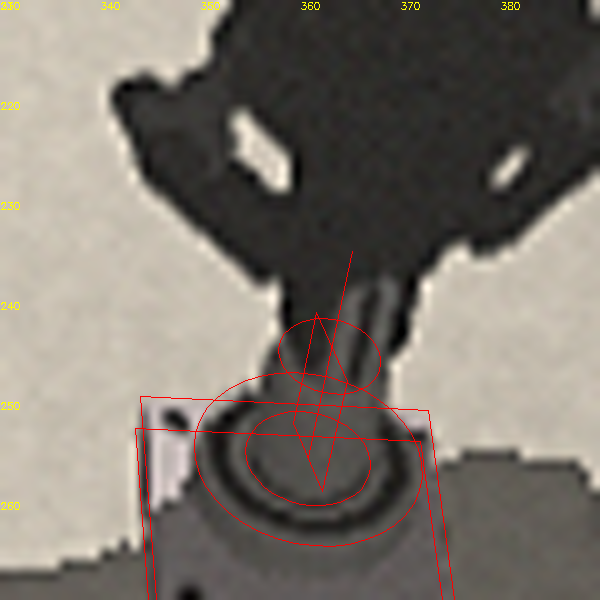

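```bash
python3 - <<'E'
from o import *
import pickle
t,s=pickle.load(open("f0.pkl","rb"))
print(proj(s,[[.6092,-.2606,.182],[.6092,-.2606,.195],[.6155,-.2774,.0336],[.6155,-.2774,.07]]))
E
```

```text
[[362.16824648 208.23107642]
 [363.01417082 203.93059736]
 [360.35048831 255.26073689]
 [362.49517392 245.20947235]]
```

```bash
python3 - <<'E'
from o import *
import pickle
t,s=pickle.load(open("f0.pkl","rb"))
ps=[[.2325,.4707,.1948+d] for d in (0,.013,.04,.06)]
print(proj(s,ps),proj(t,ps))
crop(s,(50,90),40,10,"pics/e.png");crop(t,(95,325),40,8,"pics/e2.png")
E
```

```text
[[ 66.40963674 118.48450426]
 [ 64.89727496 114.27933098]
 [ 61.68068274 105.34028921]
 [ 59.22982217  98.53361706]] [[ 99.14738428 312.15934436]
 [ 97.56538995 312.7737261 ]
 [ 94.19485239 314.08215881]
 [ 91.62157736 315.08059039]]
```

View pics/e.png

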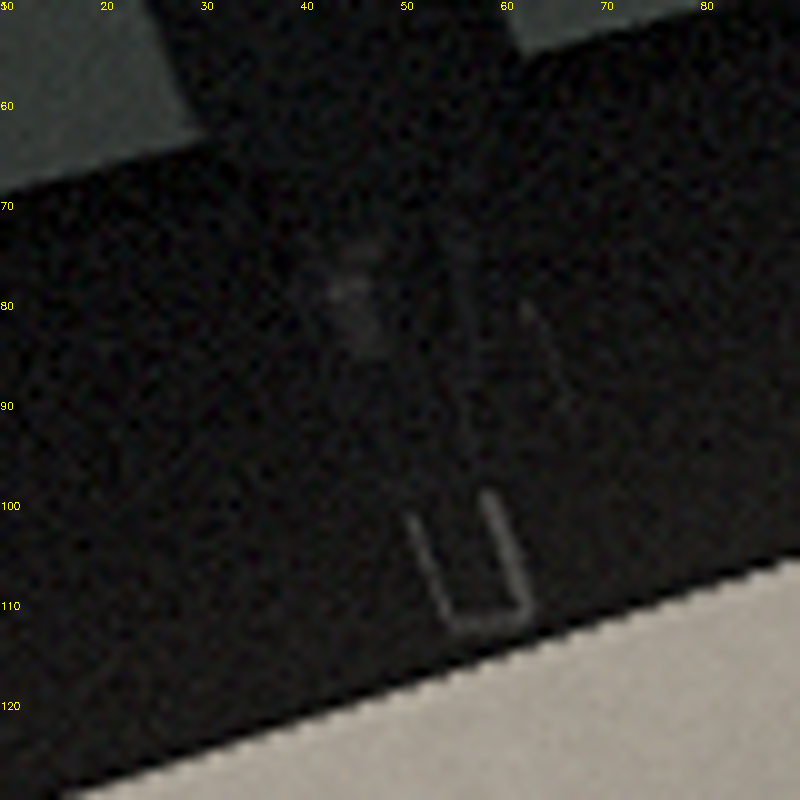

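View pics/e2.png

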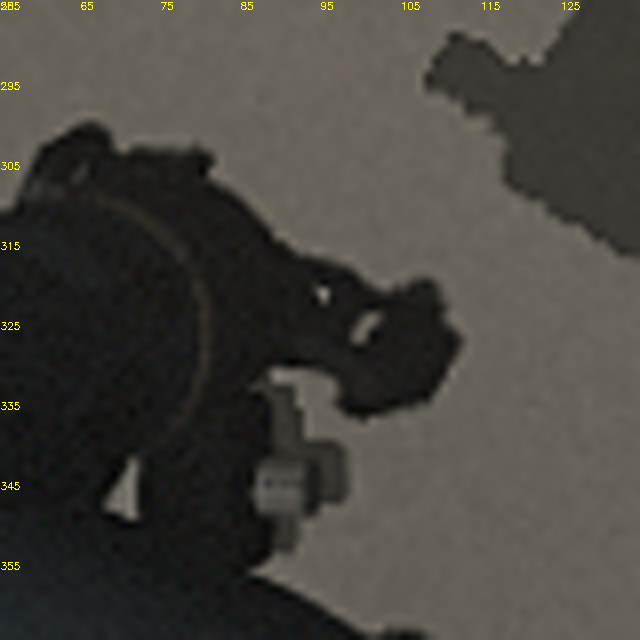

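```bash
python3 - <<'E'
from o import *
import pickle
t,s=pickle.load(open("f0.pkl","rb"))
p=np.array([.2325,.4707,.1948]);jx=np.array([np.cos(1.112),np.sin(1.112),0]);jy=np.array([np.sin(1.112),-np.cos(1.112),0])
for sg in(1,-1):
  for dz in(.013,.048):
    print(sg,dz,np.round(proj(s,[p+sg*.0427*jx+k*jy+[0,0,dz] for k in(-.011*1,.011)]),1).tolist(),np.round(proj(t,[p+sg*.057*jx+[0,0,dz]]),1))
print(proj(s,[[0,0,0],[0,0,.1],[.1,0,0]]),proj(t,[[0,0,0]]))
E
```

```text
1 0.013 [[62.2, 106.5], [70.8, 105.7]] [[ 80.5 303. ]]
1 0.048 [[58.1, 94.9], [66.8, 94.1]] [[ 75.7 304.5]]
-1 0.013 [[58.7, 123.4], [67.7, 122.4]] [[114.9 322.6]]
-1 0.048 [[54.2, 111.6], [63.4, 110.7]] [[110.9 324.5]]
[[ 68.79500589 325.26422709]
 [ 53.74893391 298.00957798]
 [112.77693205 300.79582042]] [[266.39845426 381.48128711]]
```

{"api": "servo_tool", "payload": {
  "deltas": [
    [[0,0,-0.01,0,0,0,1],[0,0,-0.01,0,0,0,1],[0,0,-0.01,0,0,0,1],[0,0,-0.01,0,0,0,1],[0,0,-0.01,0,0,0,1]]
  ]
}}

```text
time_s: 5.88
ee_pos: [0.6152, -0.2772, 0.0433]
orientation: [3.141, 0.0, -0.497]
contact_force: [-0.3, 0.1, -0.8]
grip_width: 0.0607
```

```bash
python3 - <<'E'
from cell import *
from o import *
import pickle
N,X=pickle.load(open("nx.pkl","rb"))
s=grab_frame("side");st=state();print(st["time_s"],st["ee_pos"],st["grip_width"],st["contact_force"])
from scipy.spatial.transform import Rotation as Ro
R=Ro.from_euler('xyz',st["orientation"]).as_matrix();p=st["ee_pos"]
W=lambda q: proj(s,p+np.array(q,float)@R.T)
dz=-.048
seg=[W([[sx*.0427,-.011,dz],[sx*.0427,.011,dz],[sx*.057,.011,dz],[sx*.057,-.011,dz],[sx*.0427,-.011,dz]]) for sx in(1,-1)]
crop(s,(360,240),30,10,"pics/g.png")
crop(s,(360,240),30,10,"pics/g2.png",seg+[proj(s,T(*X[:3],m)) for m in SW])
E
```

```text
5.9333 [ 0.61518562 -0.27720647  0.04322455] 0.06744926823034131 [-0.54288489  0.19350648 -1.14028797]
```

View pics/g.png

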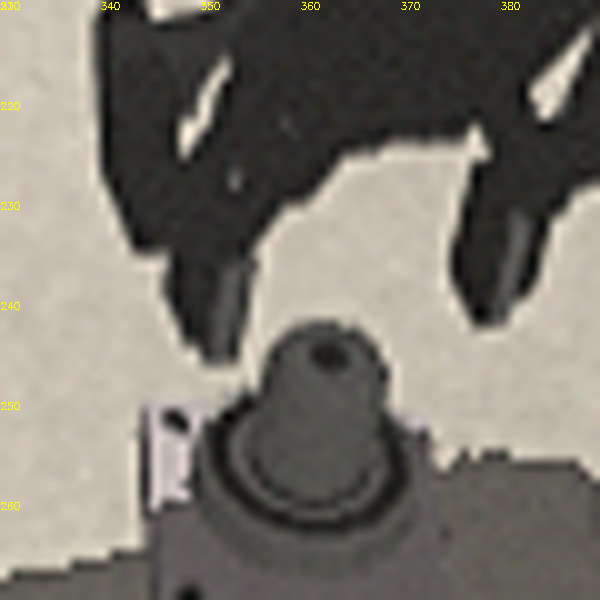

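View pics/g2.png

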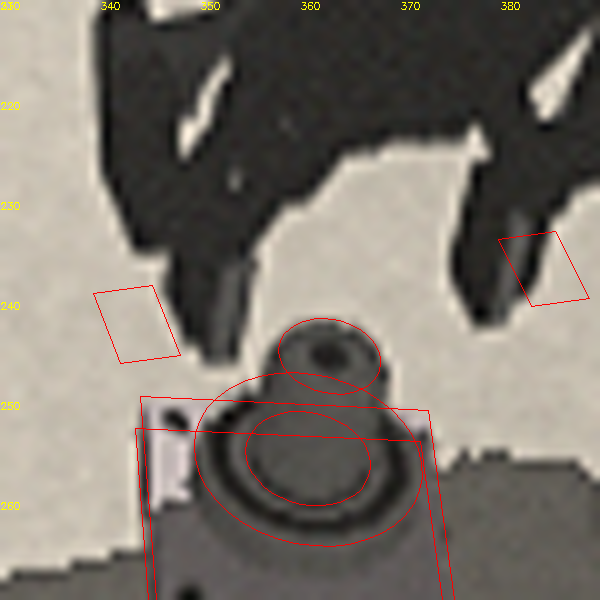

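{"api": "servo_tool", "payload": {
  "deltas": [
    [[0,0,0,0,0,0,1],[0,0,0.01,0,0,0,1],[0,0,0.03,0,0,0,1],[0,0,0.042,0,0,0,1],[0,0,0.044,0,0,0,1]]
  ]
}}

```text
time_s: 6.35
ee_pos: [0.6135, -0.2765, -0.0039]
orientation: [3.141, 0.004, -0.497]
contact_force: [-1.2, 0.6, -0.3]
grip_width: 0.0851
```

{"api": "servo_tool", "payload": {
  "deltas": [
    [[0,0,0,0,0,0,0.2],[0,0,0,0,0,0,0]]
  ]
}}

```text
time_s: 6.52
ee_pos: [0.6154, -0.2774, -0.0005]
orientation: [3.141, -0.0, -0.497]
contact_force: [0.9, 0.9, -0.0]
grip_width: 0.064
```

```bash
cat > shot.py <<'E'
import sys
from cell import *
from o import *
n,c,r,px_,py_,k,out=sys.argv[1],0,int(sys.argv[4]),float(sys.argv[2]),float(sys.argv[3]),int(sys.argv[5]),sys.argv[6]
f=grab_frame(n); crop(f,(px_,py_),r,k,out); st=state(); print(st["time_s"],st["ee_pos"],st["grip_width"],st["contact_force"])
E
python3 shot.py side 360 240 30 10 pics/i.png
```

```text
6.5667 [ 6.15812016e-01 -2.77518114e-01  7.19369286e-05] 0.05640072222086756 [-0.09200939  0.40613773  0.47516956]
```

View pics/i.png

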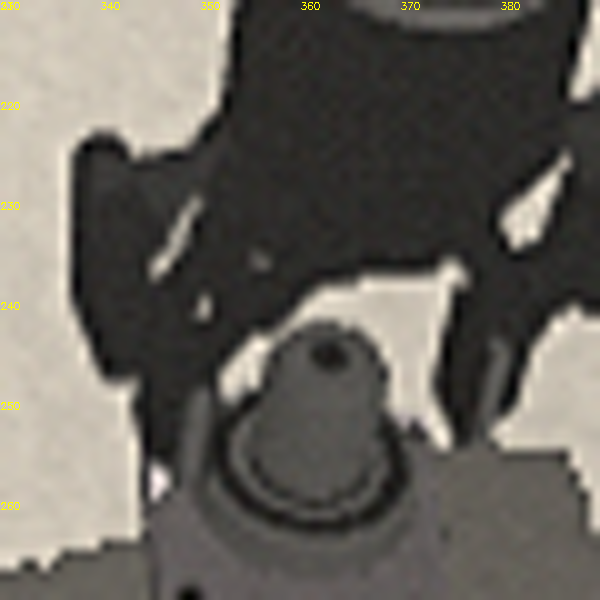

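{"api": "servo_tool", "payload": {
  "deltas": [
    [[0,0,0,0,0,0,-0.3],[0,0,0,0,0,0,-1],[0,0,0,0,0,0,-1],[0,0,0,0,0,0,-1]]
  ],
  "force": 60
}}

```text
time_s: 6.9
ee_pos: [0.6157, -0.2774, 0.0005]
orientation: [-3.142, -0.001, -0.497]
contact_force: [-1.1, 0.4, 5.4]
grip_width: 0.0285
```

```bash
python3 shot.py side 360 240 30 10 pics/j.png
```

```text
6.95 [ 6.15708411e-01 -2.77436683e-01  5.47239523e-04] 0.0284138593388584 [-1.37992108  0.78135596  5.61260612]
```

View pics/j.png

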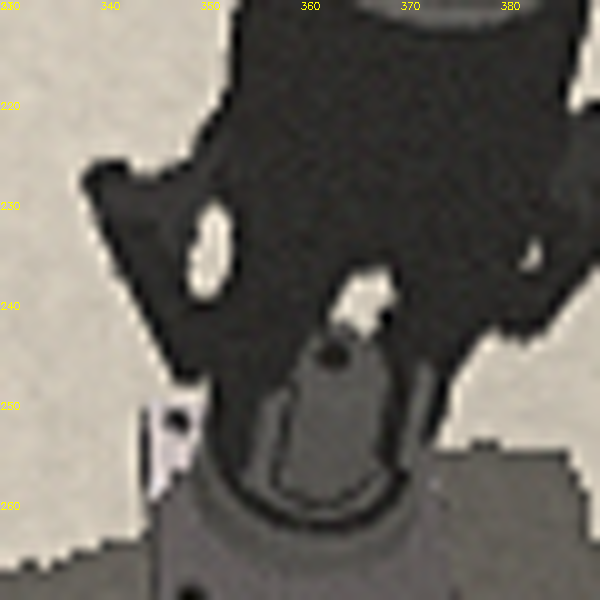

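{"api": "servo_tool", "payload": {
  "deltas": [
    [[0,0,-0.01,0,0,0,-1],[0,0,-0.03,0,0,0,-1],[0,0,-0.065,0,0,0,-1],[0,0,-0.065,0,0,0,-1],[0,0,-0.065,0,0,0,-1]]
  ]
}}

```text
time_s: 7.37
ee_pos: [0.6167, -0.2779, 0.0666]
orientation: [-3.141, -0.004, -0.497]
contact_force: [-0.1, 0.1, -5.6]
grip_width: 0.0283
```

```bash
python3 mv.py 0.5523 -0.0077 0.067 0.016; python3 shot.py side 360 220 40 7 pics/k.png
```

```text
t 7.37 pos [ 0.6167 -0.2779  0.0666] rpy [-3.1414 -0.004  -0.4972] w 0.0283 F [-0.1  0.1 -5.6]
d_mm [-185.5 -206.8   -1.1] n 6.7 rot [  0.05  -0.23 -29.4 ]
7.4167 [ 0.61547128 -0.27734497  0.06470255] 0.02855146626587114 [-0.07021058  0.17168743 -7.05870391]
```

View pics/k.png

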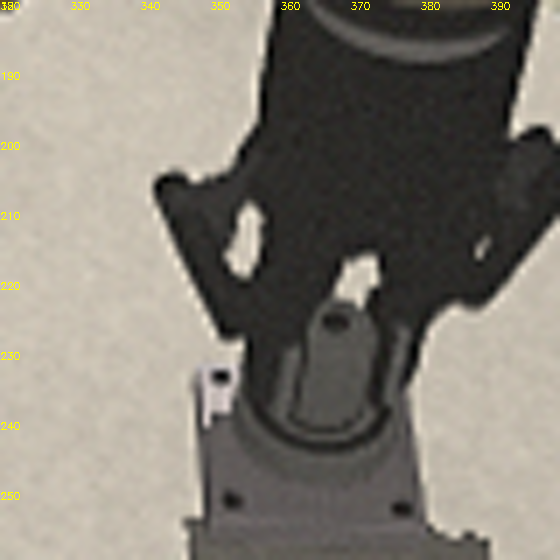

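{"api": "servo_tool", "payload": {
  "deltas": [
    [[-0.1,-0.111,0,0,0,-15,-1],[-0.1,-0.111,0,0,0,-15,-1],[-0.1,-0.111,0,0,0,-15,-1],[-0.1,-0.111,0,0,0,-15,-1],[-0.1,-0.111,0,0,0,-15,-1]]
  ]
}}

```text
time_s: 7.83
ee_pos: [0.5771, -0.127, 0.0627]
orientation: [-3.14, 0.005, -0.231]
contact_force: [0.2, -1.9, -4.6]
grip_width: 0.0283
```

```bash
python3 mv.py 0.5523 -0.0077 0.065 0.016
```

```text
t 7.83 pos [ 0.5771 -0.127   0.0627] rpy [-3.1401  0.0054 -0.2314] w 0.0283 F [ 0.2 -1.9 -4.6]
d_mm [ -51.5 -110.4   -1.8] n 2.9 rot [ -0.12   0.3  -14.18]
```

{"api": "servo_tool", "payload": {
  "deltas": [
    [[-0.03,-0.065,0,0,0,-7,-1],[-0.045,-0.1,0,0,0,-14.2,-1],[-0.05,-0.108,0,0,0,-14.2,-1],[-0.05,-0.11,0,0,0,-14.2,-1],[-0.05,-0.11,0,0,0,-14.2,-1]]
  ]
}}

```text
time_s: 8.25
ee_pos: [0.5561, -0.0115, 0.0632]
orientation: [-3.142, 0.003, 0.015]
contact_force: [-0.0, -0.6, -5.1]
grip_width: 0.0282
```

{"api": "servo_tool", "payload": {
  "deltas": [
    [[0,0,0,0,0,0,-1],[0,0,0,0,0,0,-1]]
  ]
}}

```text
time_s: 8.42
ee_pos: [0.5573, -0.0143, 0.0637]
orientation: [3.141, 0.001, 0.011]
contact_force: [0.4, -0.0, -6.5]
grip_width: 0.0282
```

```bash
python3 mv.py 0.5523 -0.0077 0.065 0.016; python3 - <<'E'
from cell import *
from o import *
import pickle
N,X=pickle.load(open("nx.pkl","rb"))
t=grab_frame("top");s=grab_frame("side");pickle.dump((t,s),open("f1.pkl","wb"))
dz=.0648-.0005
M=[T(0,0,N[2],m) for m in SW]; M=[m+[N[0],N[1],dz] for m in M]
crop(s,(271,205),40,8,"pics/l.png",[proj(s,m) for m in M]);crop(s,(271,205),40,8,"pics/l0.png")
crop(t,(271,205),40,8,"pics/l2.png",[proj(t,m) for m in M])
E
```

```text
t 8.42 pos [ 0.5573 -0.0143  0.0637] rpy [3.1411e+00 1.0000e-03 1.1400e-02] w 0.0282 F [ 0.4 -0.  -6.5]
d_mm [-4.9 -6.7 -1.3] n 0.2 rot [ 0.03  0.06 -0.26]
```

View pics/l.png

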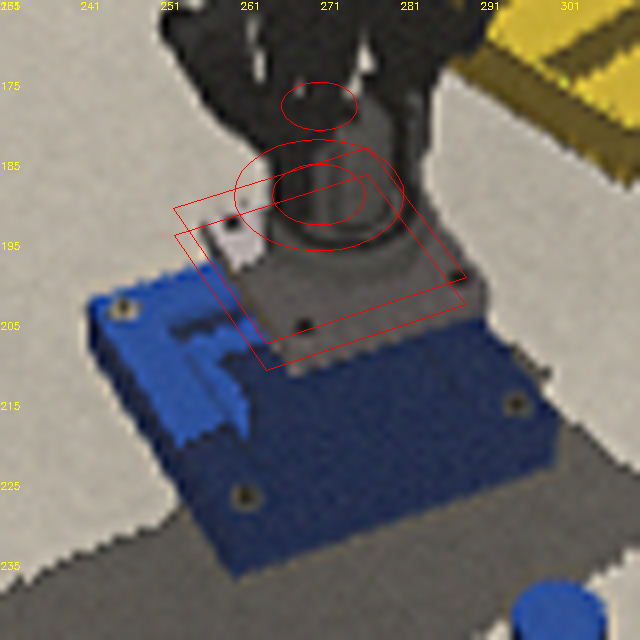

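View pics/l0.png

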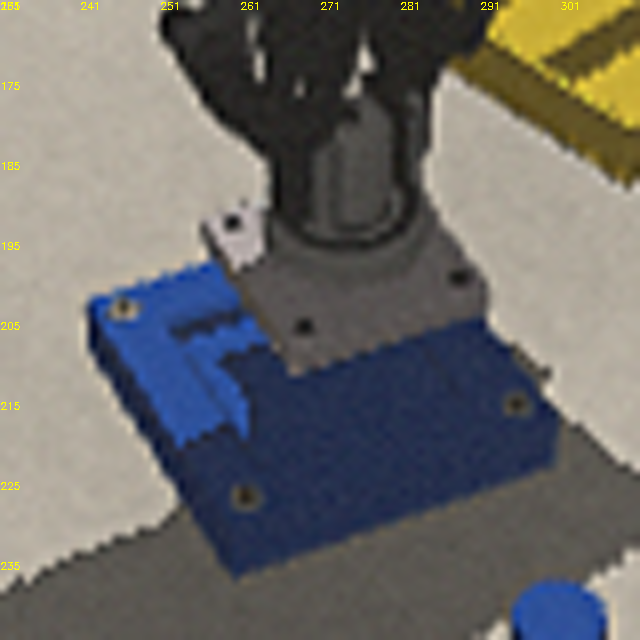

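View pics/l2.png

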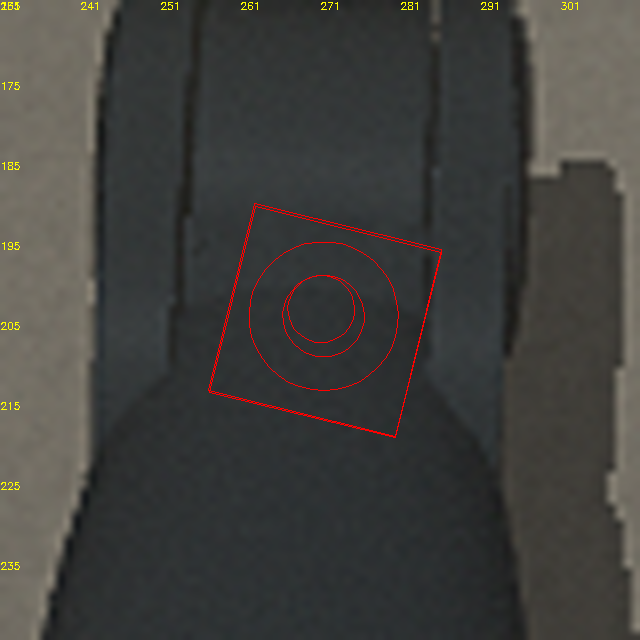

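{"api": "servo_tool", "payload": {
  "deltas": [
    [[-0.005,-0.0067,0.005,0,0,-0.2,-1],[-0.005,-0.0067,0.015,0,0,-0.2,-1],[-0.005,-0.0067,0.015,0,0,-0.2,-1],[-0.005,-0.0067,0.015,0,0,-0.2,-1]]
  ]
}}

```text
time_s: 8.85
ee_pos: [0.5514, -0.0069, 0.0484]
orientation: [3.141, 0.002, 0.016]
contact_force: [-0.5, -0.3, -5.1]
grip_width: 0.0282
```

```bash
python3 mv.py 0.5523 -0.0077 0.049 0.016; python3 - <<'E'
from cell import *
from o import *
import pickle
N,X=pickle.load(open("nx.pkl","rb"))
s=grab_frame("side");st=state(); pickle.dump(s,open("f2.pkl","wb"))
dz=st["ee_pos"][2]-.0005; print(dz)
M=[T(0,0,N[2],m) for m in SW]; M=[m+[st["ee_pos"][0],st["ee_pos"][1]+.0003,dz] for m in M]
crop(s,(271,205),40,8,"pics/m.png",[proj(s,m) for m in M])
crop(s,(271,205),40,8,"pics/m0.png")
E
```

```text
t 8.85 pos [ 0.5514 -0.0069  0.0484] rpy [3.1415e+00 1.9000e-03 1.5800e-02] w 0.0282 F [-0.5 -0.3 -5.1]
d_mm [ 0.9  0.8 -0.6] n 0.0 rot [ 0.01  0.11 -0.01]
0.04843330590990249
```

View pics/m.png

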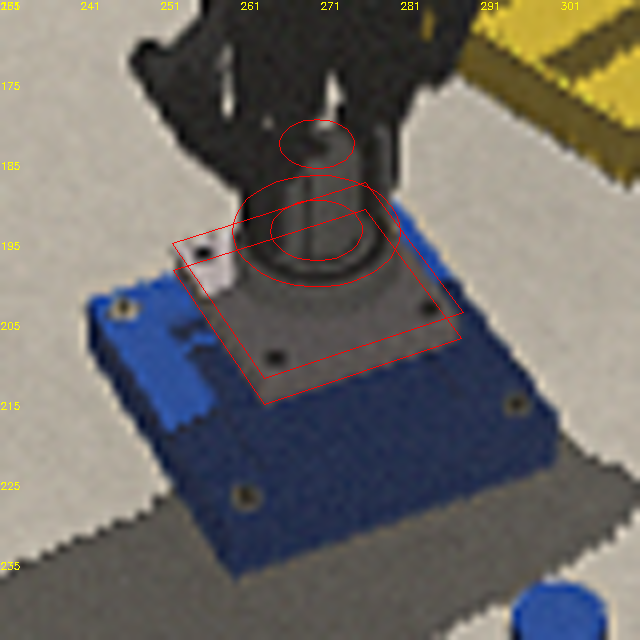

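View pics/m0.png

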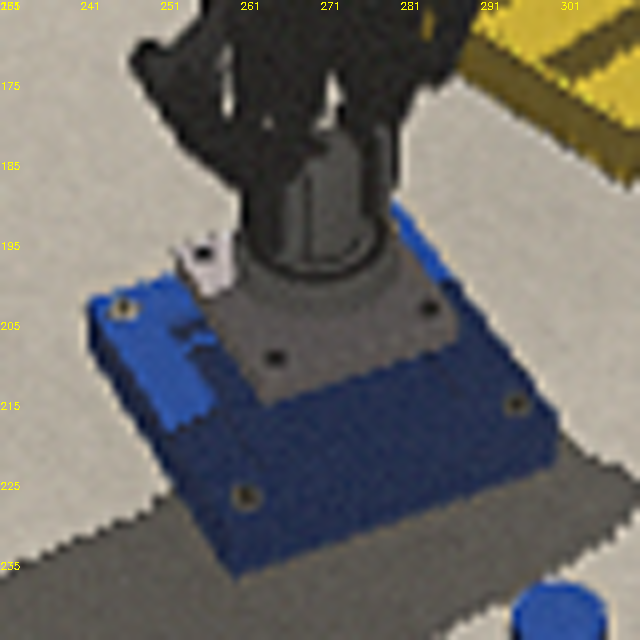

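{"api": "servo_tool", "payload": {
  "deltas": [
    [[0.001,0.0005,0.008,0,0,0,-1],[0.001,0.0005,0.018,0,0,0,-1],[0.001,0.0005,0.021,0,0,0,-1],[0.001,0.0005,0.021,0,0,0,-1]]
  ]
}}

```text
time_s: 9.23
ee_pos: [0.5523, -0.0073, 0.027]
orientation: [3.142, 0.002, 0.016]
contact_force: [-0.6, 0.1, -5.2]
grip_width: 0.0283
```

```bash
python3 mv.py 0.5523 -0.0077 0.015 0.016
```

```text
t 9.23 pos [ 0.5523 -0.0073  0.027 ] rpy [3.1415e+00 2.4000e-03 1.5900e-02] w 0.0283 F [-0.6  0.1 -5.2]
d_mm [ 0.   0.4 12. ] n 0.3 rot [ 0.    0.14 -0.  ]
```

{"api": "servo_tool", "payload": {
  "deltas": [
    [[0,0,0.003,0,0,0,-1],[0,0,0.006,0,0,0,-1],[0,0,0.009,0,0,0,-1],[0,0,0.012,0,0,0,-1],[0,0,0.012,0,0,0,-1]]
  ]
}}

```text
time_s: 9.65
ee_pos: [0.553, -0.0072, 0.0158]
orientation: [3.142, 0.001, 0.016]
contact_force: [-0.0, 0.8, -5.7]
grip_width: 0.0283
```

{"api": "servo_tool", "payload": {
  "deltas": [
    [[0,0,0,0,0,0,-1]]
  ]
}}

```text
time_s: 9.73
ee_pos: [0.5532, -0.0073, 0.0163]
orientation: [3.142, 0.0, 0.016]
contact_force: [0.2, 0.1, -5.0]
grip_width: 0.0281
```

```bash
python3 shot.py side 271 205 40 8 pics/n.png
```

```text
9.7833 [ 0.55339698 -0.00724505  0.01647299] 0.02843102523214704 [ 0.45762623 -0.17954758 -4.44003081]
```

View pics/n.png

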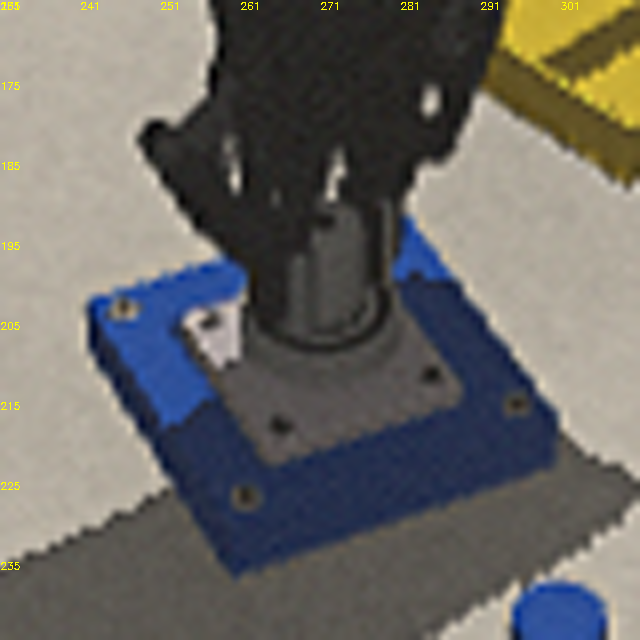

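{"api": "servo_tool", "payload": {
  "deltas": [
    [[-0.0008,0,0.0015,0,0,0,-1],[-0.0008,0,0.003,0,0,0,-1],[-0.0008,0,0.003,0,0,0,-1]]
  ]
}}

```text
time_s: 10.03
ee_pos: [0.5528, -0.0073, 0.0145]
orientation: [3.142, -0.001, 0.016]
contact_force: [-2.6, -0.6, 6.2]
grip_width: 0.0285
```

{"api": "servo_tool", "payload": {
  "deltas": [
    [[0,0,0,0,0,0,-0.2],[0,0,0,0,0,0,1],[0,0,0,0,0,0,1],[0,0,0,0,0,0,1],[0,0,-0.002,0,0,0,1]]
  ]
}}

```text
time_s: 10.45
ee_pos: [0.5524, -0.0073, 0.0153]
orientation: [3.142, 0.0, 0.016]
contact_force: [0.3, 0.6, -0.7]
grip_width: 0.0802
```

{"api": "servo_tool", "payload": {
  "deltas": [
    [[0,0,0,0,0,0,1],[0,0,-0.03,0,0,0,1],[0,0,-0.09,0,0,0,1],[0,0,-0.12,0,0,0,1],[0,0,-0.12,0,0,0,1]]
  ]
}}

```text
time_s: 10.87
ee_pos: [0.5557, -0.0073, 0.1422]
orientation: [3.141, -0.009, 0.016]
contact_force: [0.7, 0.1, 0.2]
grip_width: 0.0856
```

```bash
python3 shot.py side 271 205 40 8 pics/p.png; python3 mv.py 0.56 0.33 0.13 -0.06
```

```text
10.9167 [ 0.55553321 -0.00729856  0.14075276] 0.08551807559081955 [0.56195233 0.80767867 0.23394353]
t 10.92 pos [ 0.5555 -0.0073  0.1408] rpy [ 3.1413 -0.0083  0.0159] w 0.0855 F [0.6 0.8 0.2]
d_mm [   9.7 -337.2   10.7] n 8.1 rot [-0.   -0.48  4.35]
```

View pics/p.png

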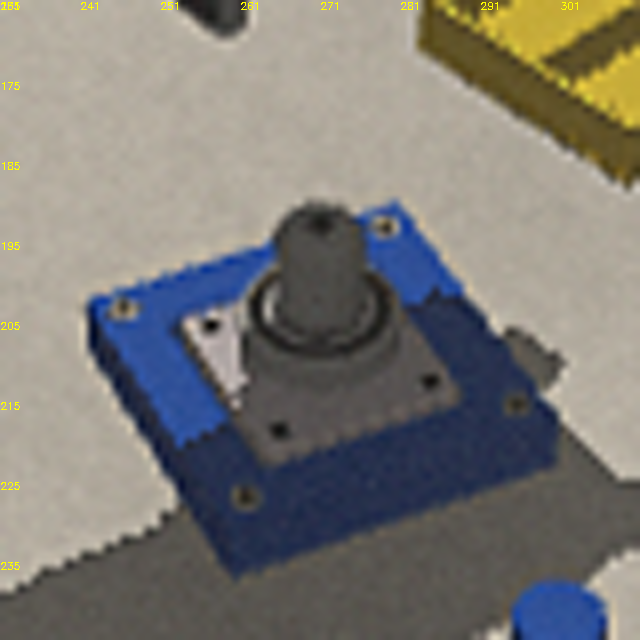

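```bash
cat > plm.py <<'E'
from o import *
def PL(sq_=0.0):
    # pliers frame, relaxed ; handle outer width 54 at x=-68
    L=[circ(.007,.005)]
    for sg in(1,-1):
        # half handle centre line: at x=-.068 y=22mm ; splayed .177 about pivot
        a=.177*sg
        def line(yo): 
            p=np.array([[-.042,0],[-.134,0]]);
            # squeezed: parallel at y=sg*(15-5)=10 ; yo half width
            p=np.c_[p[:,0],np.full(2,sg*.010+yo)]
            c,s=np.cos(-a),np.sin(-a); q=np.c_[c*p[:,0]-s*p[:,1],s*p[:,0]+c*p[:,1]]
            return np.c_[q,np.zeros(2)+.007]
        l1,l2=line(.005),line(-.005); L.append(np.r_[l1,l2[::-1],l1[:1]])
    L.append(circ(.0139,-.018,.0726)); 
    return L
E
python3 - <<'E'
from plm import *
import pickle
t,s=pickle.load(open("f0.pkl","rb"))
x,y,yw=.528,.265,-1.634
M=[T(x,y,yw,m)+[0,0,.039] for m in PL()]+[T(x,y,yw,m) for m in RE]
for m in PL()[1:3]: print(m[:2])
crop(t,(180,210),45,7,"pics/q1.png",[proj(t,m) for m in M]);crop(s,(202,162),40,7,"pics/q2.png",[proj(s,m) for m in M])
E
```

```text
[[-0.03870265  0.02216089  0.007     ]
 [-0.12926527  0.03836     0.007     ]]
[[-0.04046342 -0.01231713  0.007     ]
 [-0.13102605 -0.02851623  0.007     ]]
```

View pics/q1.png

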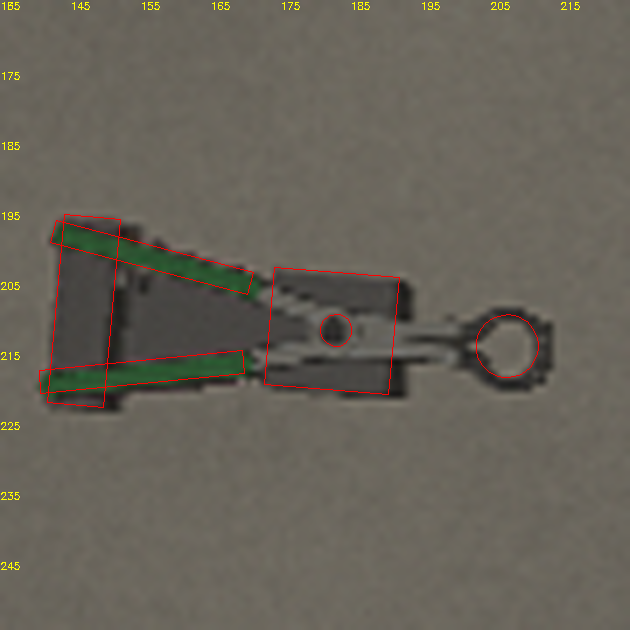

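View pics/q2.png

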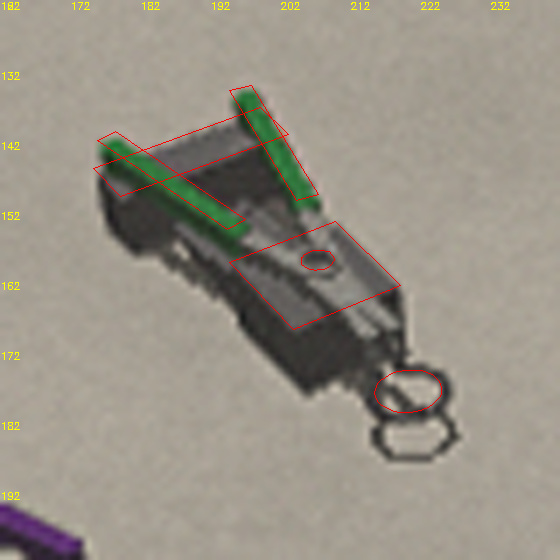

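{"api": "servo_tool", "payload": {
  "deltas": [
    [[0.004,-0.16,0.0,0,0.4,4,1],[0.004,-0.16,0.0,0,0.4,4,1],[0.004,-0.16,0.0,0,0.4,4,1],[0.004,-0.16,0.0,0,0.4,4,1]]
  ]
}}

```text
time_s: 11.25
ee_pos: [0.5534, 0.1548, 0.1346]
orientation: [-3.141, -0.006, -0.054]
contact_force: [0.6, -0.8, -0.3]
grip_width: 0.0852
```

```bash
python3 mv.py 0.531 0.331 0.08 -0.063
```

```text
t 11.25 pos [0.5534 0.1548 0.1346] rpy [-3.1414 -0.0061 -0.0543] w 0.0852 F [ 0.6 -0.8 -0.3]
d_mm [ -32.3 -174.8   54.4] n 4.5 rot [-0.01 -0.35  0.5 ]
```

{"api": "servo_tool", "payload": {
  "deltas": [
    [[-0.032,-0.175,0.02,0,-0.3,0.5,1],[-0.032,-0.175,0.05,0,-0.3,0.5,1],[-0.032,-0.175,0.05,0,-0.3,0.5,1],[-0.032,-0.175,0.05,0,-0.3,0.5,1],[-0.032,-0.175,0.05,0,-0.3,0.5,1]]
  ]
}}

```text
time_s: 11.67
ee_pos: [0.5298, 0.333, 0.0823]
orientation: [3.141, 0.001, -0.06]
contact_force: [-1.4, -1.0, -0.3]
grip_width: 0.0854
```

{"api": "servo_tool", "payload": {
  "deltas": [
    [[0,0,0,0,0,0,1],[0,0,0,0,0,0,1]]
  ]
}}

```text
time_s: 11.83
ee_pos: [0.5307, 0.3297, 0.0836]
orientation: [3.14, 0.0, -0.06]
contact_force: [0.8, -0.2, 1.4]
grip_width: 0.085
```

```bash
python3 mv.py 0.531 0.331 0.04 -0.063; python3 shot.py side 202 150 40 8 pics/r.png
```

```text
t 11.83 pos [0.5307 0.3297 0.0836] rpy [ 3.1401e+00  3.0000e-04 -6.0300e-02] w 0.085 F [ 0.8 -0.2  1.4]
d_mm [ 0.2 -1.3 43.6] n 1.0 rot [0.08 0.01 0.16]
11.8833 [0.53127944 0.32883207 0.08438432] 0.0854017860207753 [0.249305   0.05459343 0.27866566]
```

View pics/r.png

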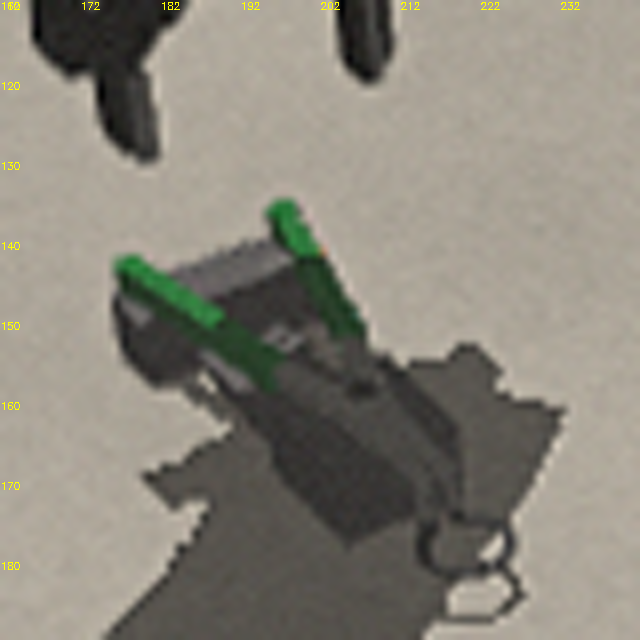

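{"api": "servo_tool", "payload": {
  "deltas": [
    [[0,-0.002,0.03,0,0,0.2,1],[0,-0.002,0.06,0,0,0.2,1],[0,-0.002,0.078,0,0,0.2,1],[0,-0.002,0.078,0,0,0.2,1]]
  ]
}}

```text
time_s: 12.22
ee_pos: [0.5303, 0.3282, 0.0038]
orientation: [3.138, 0.003, -0.068]
contact_force: [-0.8, -1.0, 0.4]
grip_width: 0.0855
```

{"api": "servo_tool", "payload": {
  "deltas": [
    [[0,0,0,0,0,0,1],[0,0,0,0,0,0,1]]
  ]
}}

```text
time_s: 12.38
ee_pos: [0.5333, 0.3308, 0.0088]
orientation: [-3.14, -0.003, -0.067]
contact_force: [0.9, -0.3, 0.4]
grip_width: 0.0854
```

```bash
python3 mv.py 0.531 0.331 -0.0175 -0.063; python3 shot.py side 195 140 30 10 pics/u.png
```

```text
t 12.38 pos [0.5333 0.3308 0.0088] rpy [-3.1404 -0.0033 -0.0674] w 0.0854 F [ 0.9 -0.3  0.4]
d_mm [-2.4 -0.  26.3] n 0.6 rot [-0.07 -0.19 -0.25]
12.4333 [0.53343821 0.33119898 0.00914741] 0.08611434629075226 [-0.1685571   0.52216917 -0.50750833]
```

View pics/u.png

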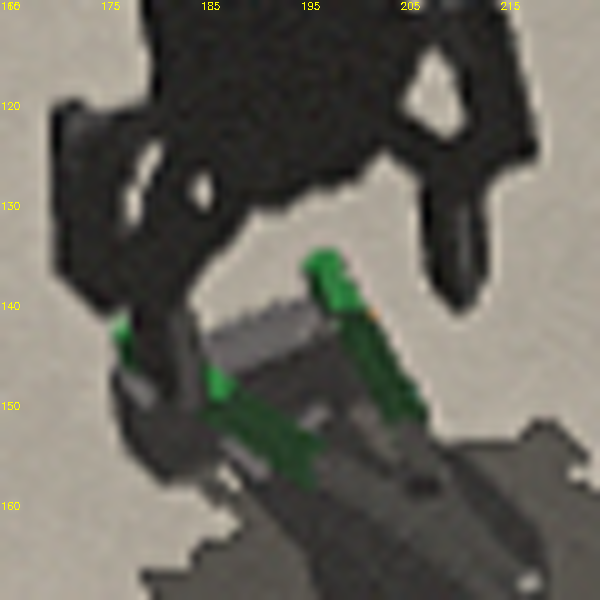

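{"api": "servo_tool", "payload": {
  "deltas": [
    [[-0.0023,0,0.01,0,-0.2,-0.2,1],[-0.0023,0,0.022,0,-0.2,-0.2,1],[-0.0023,0,0.026,0,-0.2,-0.2,1],[-0.0023,0,0.026,0,-0.2,-0.2,1],[-0.0023,0,0.026,0,-0.2,-0.2,1]]
  ]
}}

```text
time_s: 12.85
ee_pos: [0.5298, 0.3314, -0.0186]
orientation: [-3.141, 0.002, -0.063]
contact_force: [-0.1, 0.0, 0.1]
grip_width: 0.0856
```

```bash
python3 mv.py 0.531 0.331 -0.0175 -0.063; python3 shot.py side 195 140 30 10 pics/v.png
```

```text
t 12.85 pos [ 0.5298  0.3314 -0.0186] rpy [-3.1414e+00  1.8000e-03 -6.2500e-02] w 0.0856 F [-0.1  0.   0.1]
d_mm [ 1.2  0.4 -1.1] n 0.0 rot [-0.01  0.1   0.03]
12.9 [ 0.53005846  0.33160437 -0.01831239] 0.08499813051682227 [0.40000954 0.20969759 0.46624999]
```

View pics/v.png

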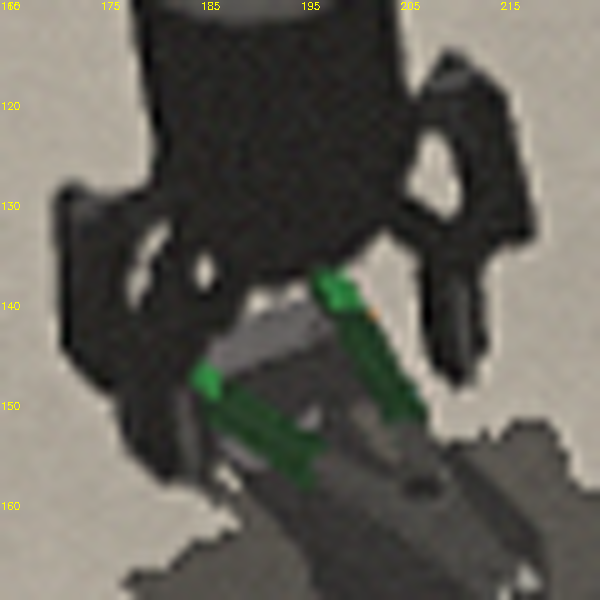

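{"api": "servo_tool", "payload": {
  "deltas": [
    [[0.0007,0,0,0,0,0,0.2],[0.0007,0,0,0,0,0,-0.2],[0.0007,0,0,0,0,0,-0.6],[0.0007,0,0,0,0,0,-1],[0.0007,0,0,0,0,0,-1]]
  ],
  "force": 60
}}

```text
time_s: 13.32
ee_pos: [0.5329, 0.334, -0.0156]
orientation: [-3.136, -0.003, -0.062]
contact_force: [-2.3, 4.9, 13.5]
grip_width: 0.0275
```

{"api": "servo_tool", "payload": {
  "deltas": [
    [[0,0,0,0,0,0,-1],[0,0,0,0,0,0,-1],[0,0,0,0,0,0,-1],[0,0,0,0,0,0,-1]]
  ]
}}

```text
time_s: 13.65
ee_pos: [0.5329, 0.334, -0.0156]
orientation: [-3.136, -0.003, -0.062]
contact_force: [-0.4, 4.5, 17.5]
grip_width: 0.0274
```

```bash
python3 mv.py 0.531 0.331 -0.0175 -0.063; python3 shot.py side 205 155 35 9 pics/w.png
```

```text
t 13.65 pos [ 0.5329  0.334  -0.0156] rpy [-3.136e+00 -3.100e-03 -6.240e-02] w 0.0274 F [-0.4  4.5 17.5]
d_mm [-1.8  3.1  1.9] n 0.1 rot [-0.32 -0.18  0.04]
13.7 [ 0.53295962  0.33398476 -0.01561226] 0.027393257579398422 [-1.58495903  5.43645047 17.9676407 ]
```

View pics/w.png

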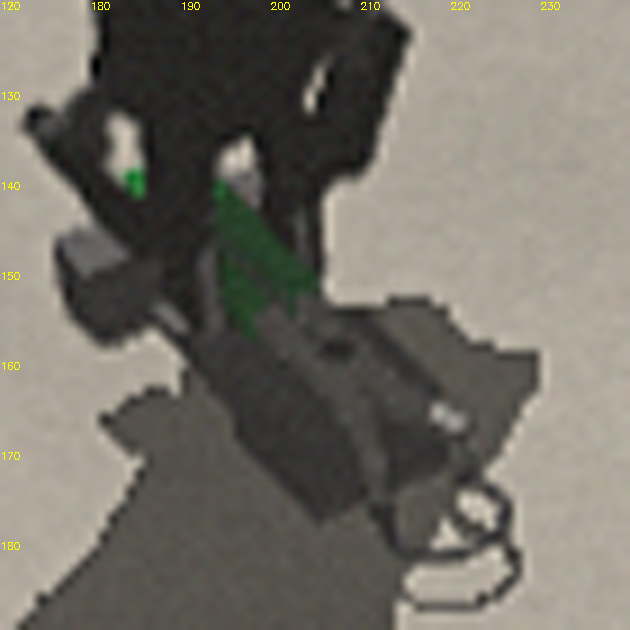

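{"api": "servo_tool", "payload": {
  "deltas": [
    [[0,0,-0.003,0,0,0,-1],[0,0,-0.008,0,0,0,-1],[0,0,-0.02,0,0,0,-1],[0,0,-0.04,0,0,0,-1],[0,0,-0.06,0,0,0,-1]]
  ]
}}

```text
time_s: 14.12
ee_pos: [0.53, 0.3311, 0.0414]
orientation: [3.141, 0.003, -0.062]
contact_force: [0.5, -0.0, -1.0]
grip_width: 0.0269
```

{"api": "servo_tool", "payload": {
  "deltas": [
    [[0,0,-0.03,0,0,0,-1],[0,0,-0.045,0,0,0,-1],[0,0,-0.045,0,0,0,-1],[0,0,-0.045,0,0,0,-1]]
  ]
}}

```text
time_s: 14.45
ee_pos: [0.5312, 0.3316, 0.0869]
orientation: [-3.14, 0.0, -0.063]
contact_force: [-0.2, -0.1, -2.7]
grip_width: 0.0268
```

```bash
python3 mv.py 0.531 0.331 0.09 -0.063; python3 - <<'E'
from cell import *
from o import *
import pickle
t=grab_frame("top");s=grab_frame("side");pickle.dump((t,s,state()),open("f3.pkl","wb"))
crop(s,(215,130),40,8,"pics/x1.png");crop(t,(180,210),45,7,"pics/x2.png")
E
```

```text
t 14.45 pos [0.5312 0.3316 0.0869] rpy [-3.1403e+00  4.0000e-04 -6.2600e-02] w 0.0268 F [-0.2 -0.1 -2.7]
d_mm [-0.2  0.6 -3.1] n 0.1 rot [-0.07  0.02  0.02]
```

View pics/x1.png

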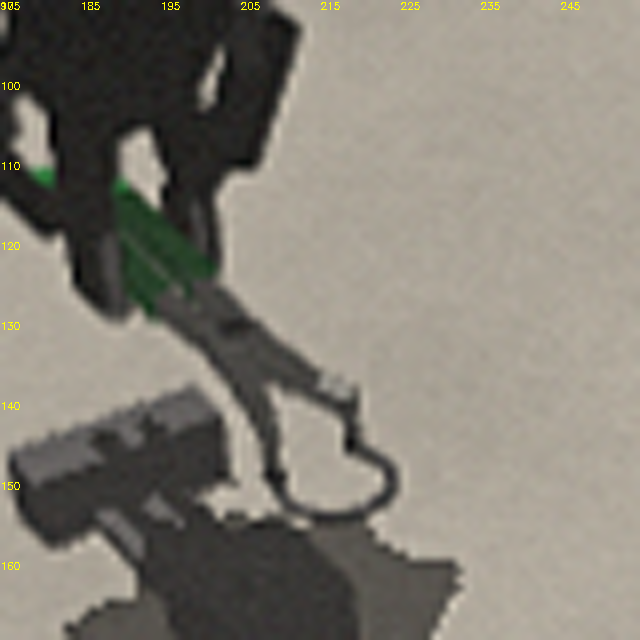

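View pics/x2.png

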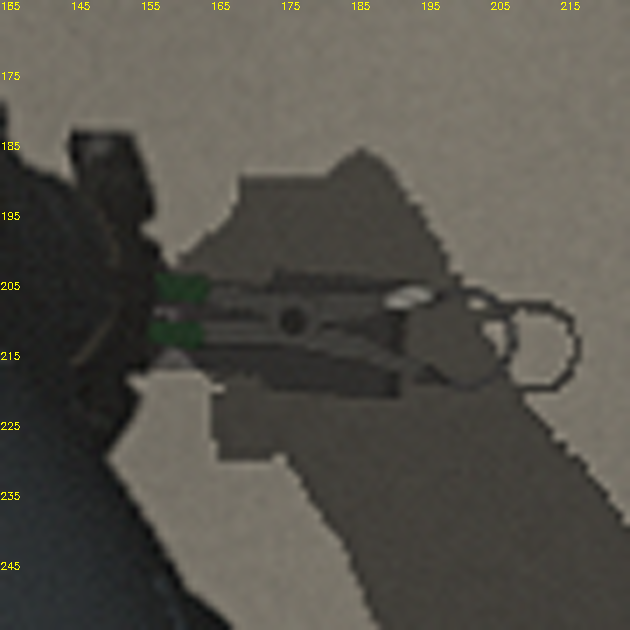

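```bash
cat > plq.py <<'E'
from o import *
# squeezed pliers model; frame at pivot
def PQ():
    L=[circ(.004,.005)]
    for sg in(1,-1): L.append(np.array([[-.042,sg*.015,.007],[-.134,sg*.015,.007],[-.134,sg*.005,.007],[-.042,sg*.005,.007],[-.042,sg*.015,.007]]))
    L+= [circ(.017,-.018,.0686),circ(.021,-.018,.0686)]
    return L
def place(p,yaw,pitch=0):
    from scipy.spatial.transform import Rotation as Ro
    R=Ro.from_euler('ZY',[yaw,pitch]).as_matrix()
    return [m@R.T+p for m in PQ()]
E
python3 - <<'E'
from plq import *
import pickle
t,s,st=pickle.load(open("f3.pkl","rb"))
print(st["ee_pos"],tri(t,px_:=(176.3,210.3),s,(204.0,130.2)))
yaw=st["orientation"][2]-np.pi/2; d=np.array([np.cos(yaw),np.sin(yaw),0])
p=st["ee_pos"]+.068*d+[0,0,.0546]; print(p)
M=place(p,yaw)
crop(s,(215,130),40,8,"pics/y1.png",[proj(s,m) for m in M]);crop(t,(180,210),45,7,"pics/y2.png",[proj(t,m) for m in M])
E
```

```text
[0.53003837 0.3309071  0.0850133 ] (array([0.52731126, 0.2629335 , 0.14585247]), np.float64(0.0018489778947265879))
[0.52578145 0.26304048 0.1396133 ]
```

View pics/y1.png

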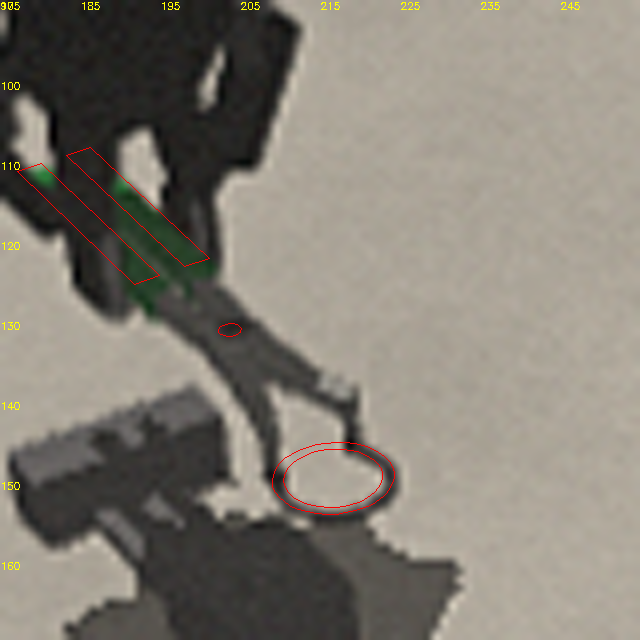

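View pics/y2.png

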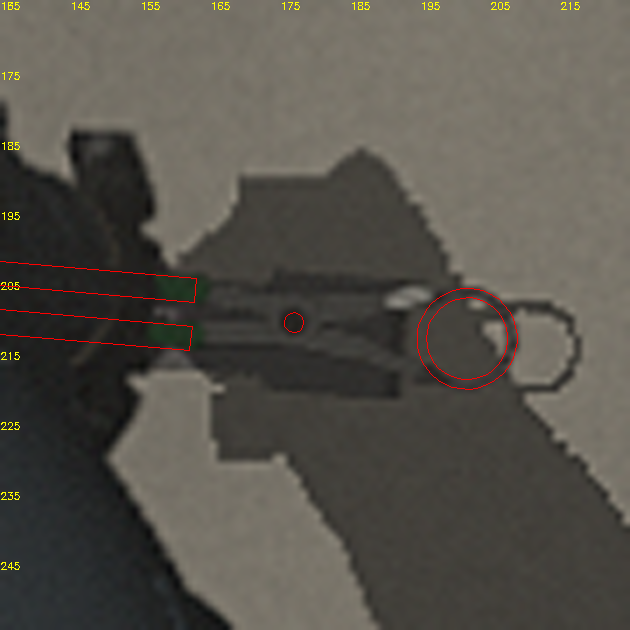

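```bash
python3 mv.py 0.5611 0.1291 0.085 -0.063; python3 - <<'E'
from o import *
import pickle
t,s,st=pickle.load(open("f3.pkl","rb"))
crop(t,(271,205),35,8,"pics/z1.png");crop(s,(271,205),40,8,"pics/z2.png")
E
```

```text
t 14.55 pos [0.53   0.3309 0.085 ] rpy [ 3.1408  0.0032 -0.0626] w 0.0271 F [-0.8 -0.1 -2.1]
d_mm [ 43.6 199.5   0. ] n 4.9 rot [0.04 0.18 0.02]
```

View pics/z1.png

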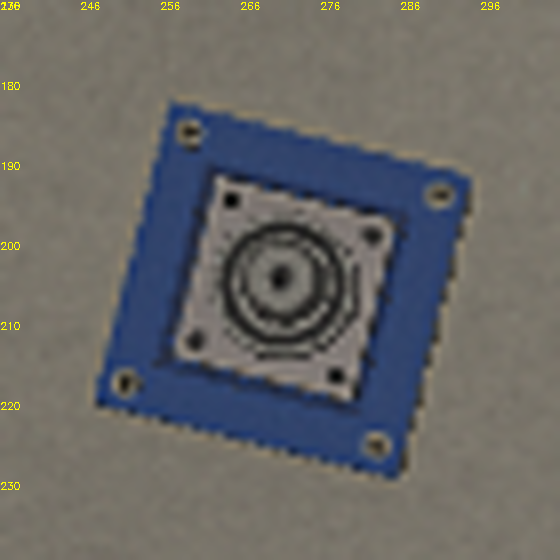

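View pics/z2.png

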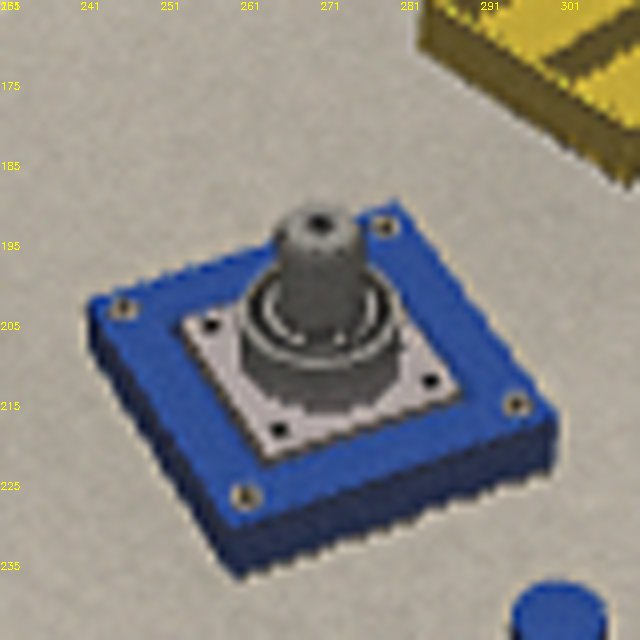

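```bash
python3 - <<'E'
from fit import *
import pickle
t,s,st=pickle.load(open("f3.pkl","rb"))
ht=px([(232,200),(373,236),(196,341),(336,376)],236,170,8);pt=px([(282,278)],236,170,8)
hs=px([(211,326),(431,381),(279,430)],231,165,8);ps=px([(320,222)],231,165,8)
h=.0279
H=np.array([[h,h,.026],[h,-h,.026],[-h,h,.026],[-h,-h,.026]])
P=lambda e:np.array([[0,0,.084]])
HT=lambda e:H
HS=lambda e:H[[2,1,3]]  # left, right, bottom
HS2=lambda e:H[[2,1,3]]
# side: which holes: left(211,326)= back-left? assign by nearest
w=atz(s,hs,.026);print(np.round(w,4));wt=atz(t,ht,.026);print(np.round(wt,4))
idx=[int(np.argmin(np.linalg.norm(wt-a,axis=1))) for a in w];print(idx)
HS=lambda e:H[idx]
for ob in([(t,ht,HT),(t,pt,P),(s,hs,HS),(s,ps,P)],[(t,ht,HT),(t,pt,P)],[(s,hs,HS),(s,ps,P)],[(s,ps,P)],[(t,pt,P)]):
    x,r=fit(ob,[.5525,-.0073,-.225]);print(np.round(x,4),np.abs(r).max())
E
```

```text
[[ 0.5322  0.0258  0.026 ]
 [ 0.5735 -0.0416  0.026 ]
 [ 0.5192 -0.0281  0.026 ]]
[[ 0.5862  0.0146  0.026 ]
 [ 0.5731 -0.04    0.026 ]
 [ 0.5314  0.0274  0.026 ]
 [ 0.5189 -0.0267  0.026 ]]
[2, 1, 3]
[ 0.5527 -0.0068 -0.2316] 0.3
[ 0.5524 -0.0063 -0.2333] 0.1
[ 0.553  -0.0075 -0.2375] 0.2
[ 0.5535 -0.0067 -0.225 ] 0.0
[ 0.5524 -0.0067 -0.225 ] 0.0
```

{"api": "servo_tool", "payload": {
  "deltas": [
    [[0.02,0.1,0,0,0,0,-1],[0.04,0.18,0,0,0,0,-1],[0.043,0.195,0,0,0,0,-1],[0.043,0.195,0,0,0,0,-1],[0.043,0.195,0,0,0,0,-1]]
  ]
}}

```text
time_s: 14.97
ee_pos: [0.5604, 0.1312, 0.0845]
orientation: [3.141, 0.004, -0.063]
contact_force: [0.6, -0.3, 0.1]
grip_width: 0.0273
```

{"api": "servo_tool", "payload": {
  "deltas": [
    [[0,0,0,0,0,0,-1],[0,0,0,0,0,0,-1],[0,0,0,0,0,0,-1]]
  ]
}}

```text
time_s: 15.22
ee_pos: [0.5608, 0.1339, 0.085]
orientation: [-3.142, 0.004, -0.063]
contact_force: [-0.1, 0.2, -1.2]
grip_width: 0.0272
```

```bash
python3 mv.py 0.5611 0.1291 0.085 -0.063; python3 - <<'E'
from cell import *
from plq import *
import pickle
t=grab_frame("top");s=grab_frame("side");st=state();pickle.dump((t,s,st),open("f4.pkl","wb"))
yaw=st["orientation"][2]-np.pi/2; d=np.array([np.cos(yaw),np.sin(yaw),0])
p=st["ee_pos"]+.068*d+[0,0,.0546]; print(p+.0686*d)
M=place(p,yaw)
crop(s,(265,180),40,8,"pics/A1.png",[proj(s,m) for m in M]);crop(t,(265,205),40,8,"pics/A2.png",[proj(t,m) for m in M])
crop(s,(265,180),40,8,"pics/A3.png");crop(t,(265,205),40,8,"pics/A4.png")
E
```

```text
t 15.22 pos [0.5608 0.1339 0.085 ] rpy [-3.1415  0.0036 -0.0634] w 0.0272 F [-0.1  0.2 -1.2]
d_mm [0.6 4.8 0. ] n 0.1 rot [-0.    0.21 -0.02]
[ 0.55254546 -0.00140671  0.1399789 ]
```

View pics/A1.png

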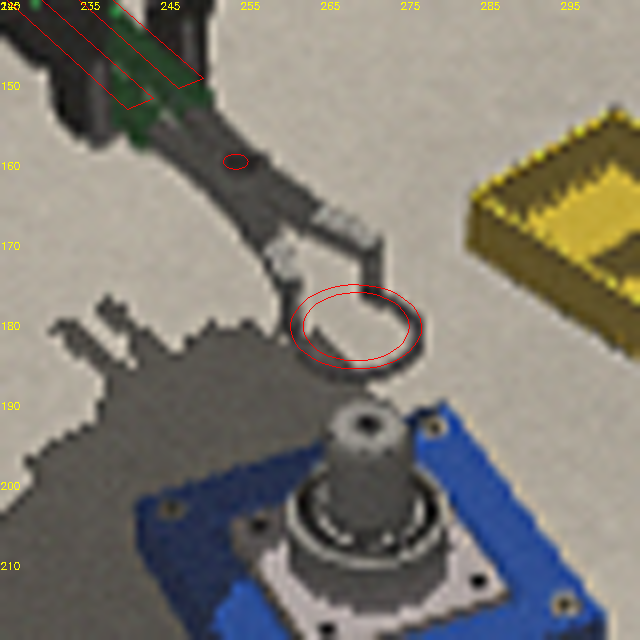

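View pics/A2.png

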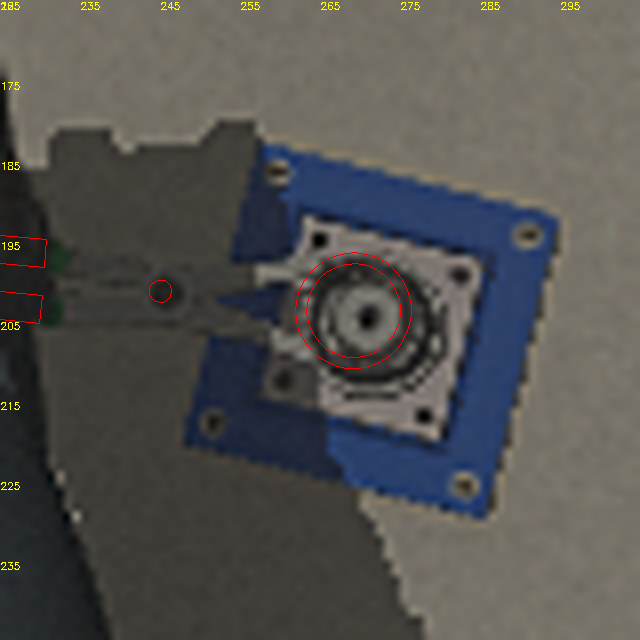

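View pics/A3.png

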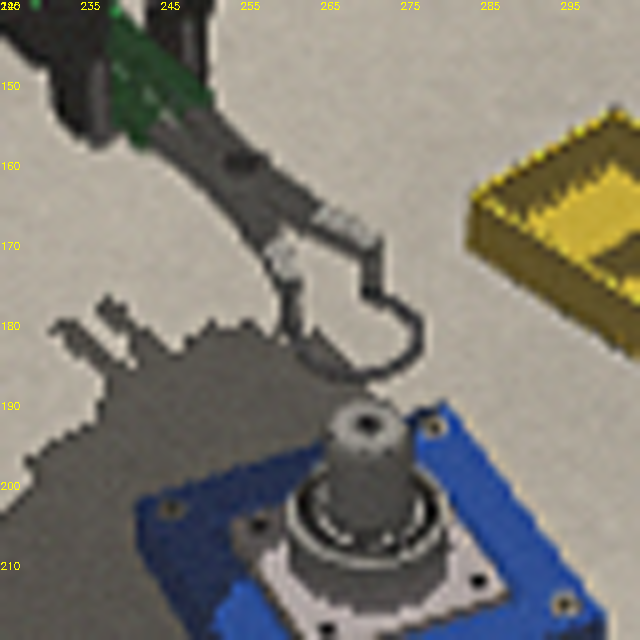

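View pics/A4.png

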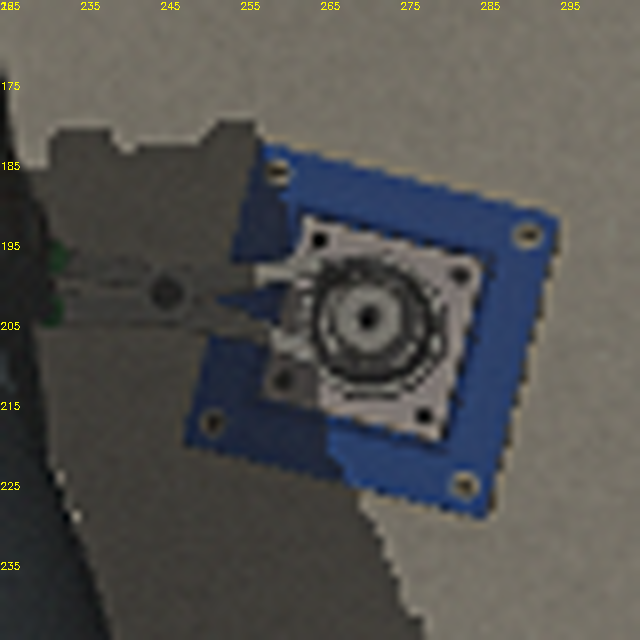

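{"api": "servo_tool", "payload": {
  "deltas": [
    [[0.0004,0.004,0.01,0,0.2,0,-1],[0.0004,0.004,0.022,0,0.2,0,-1],[0.0004,0.004,0.027,0,0.2,0,-1],[0.0004,0.004,0.027,0,0.2,0,-1],[0.0004,0.004,0.027,0,0.2,0,-1]]
  ]
}}

```text
time_s: 15.73
ee_pos: [0.5612, 0.1308, 0.0589]
orientation: [-3.142, -0.001, -0.061]
contact_force: [0.4, -0.8, -0.5]
grip_width: 0.0271
```

{"api": "servo_tool", "payload": {
  "deltas": [
    [[0,0,0,0,0,0,-1],[0,0,0,0,0,0,-1],[0,0,0,0,0,0,-1],[0,0,0,0,0,0,-1]]
  ]
}}

```text
time_s: 16.07
ee_pos: [0.5618, 0.1301, 0.0595]
orientation: [-3.141, -0.002, -0.063]
contact_force: [-0.8, -0.0, -1.6]
grip_width: 0.0269
```

```bash
python3 mv.py 0.5611 0.1291 0.057 -0.063; cat > chk.py <<'E'
import sys
from cell import *
from plq import *
import pickle
t=grab_frame("top");s=grab_frame("side");st=state();n=sys.argv[1];pickle.dump((t,s,st),open(f"f{n}.pkl","wb"))
yaw=st["orientation"][2]-np.pi/2; d=np.array([np.cos(yaw),np.sin(yaw),0])
p=st["ee_pos"]+.068*d+[0,0,.0546]; print("ring",p+.0686*d-[0,0,.018],st["ee_pos"],st["contact_force"],st["grip_width"])
M=place(p,yaw)+[T(.5527,-.0068,-.23,m)+[0,0,.014] for m in SW[2:]]
out=[]
for f,c in((s,(265,185)),(t,(262,203))):
  for ov in(0,1):
    crop(f,c,32,9,"pics/tmp.png",[proj(f,m) for m in M] if ov else None); out.append(cv2.resize(cv2.imread("pics/tmp.png"),(576,576)))
cv2.imwrite(f"pics/C{n}s.png",out[0]);cv2.imwrite(f"pics/C{n}so.png",out[1]);cv2.imwrite(f"pics/C{n}t.png",out[2]);cv2.imwrite(f"pics/C{n}to.png",out[3])
E
python3 chk.py 5
```

```text
t 16.07 pos [0.5618 0.1301 0.0595] rpy [-3.1412e+00 -2.3000e-03 -6.2600e-02] w 0.0269 F [-0.8 -0.  -1.6]
d_mm [-0.6  1.   2.5] n 0.1 rot [-0.02 -0.13  0.02]
ring [ 0.55312491 -0.0063179   0.09593518] [0.56168023 0.13001392 0.05933518] [ 0.06378649  0.40180837 -1.17231644] 0.026992957001013368
```

View pics/C5s.png

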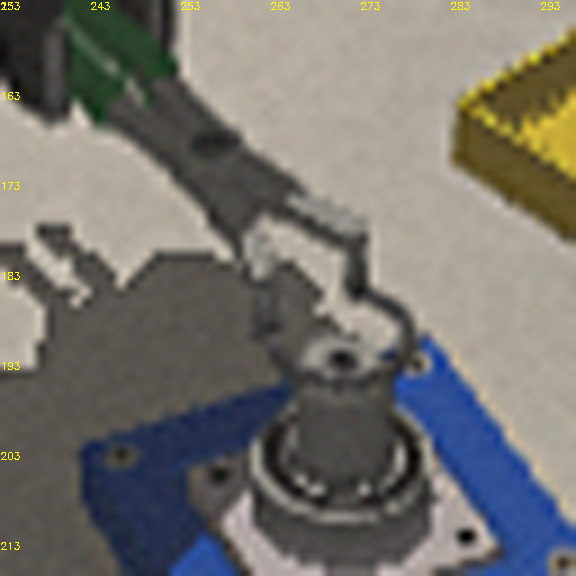

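View pics/C5so.png

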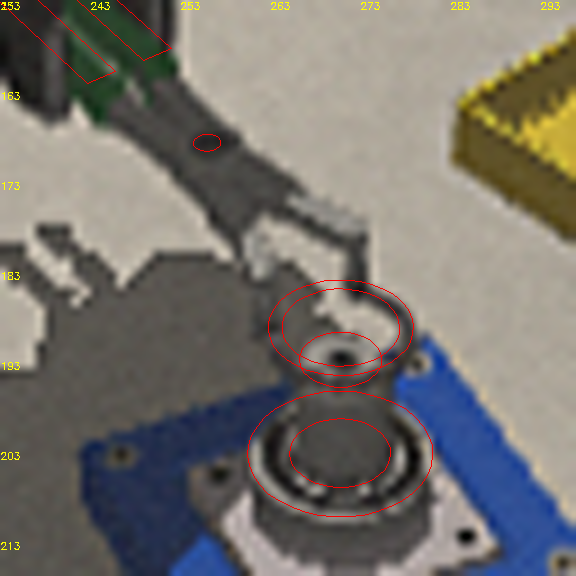

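View pics/C5t.png

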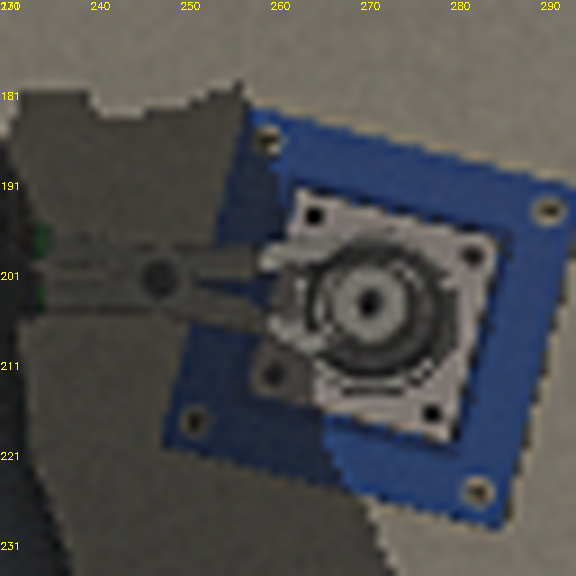

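View pics/C5to.png

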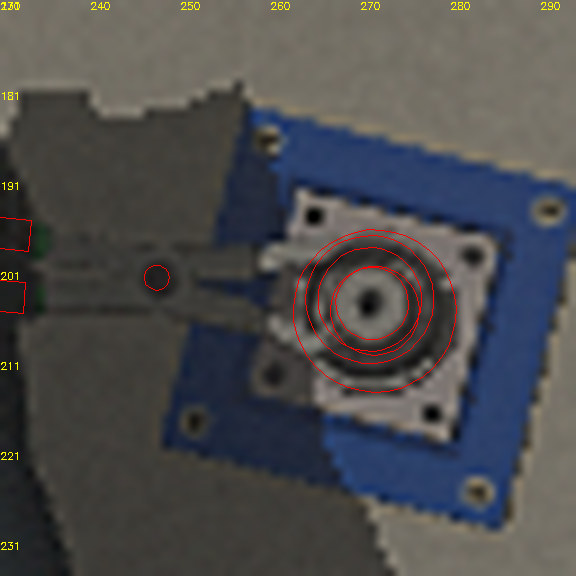

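{"api": "servo_tool", "payload": {
  "deltas": [
    [[-0.0005,0.0006,0.005,0,0,0,-1],[-0.0005,0.0006,0.01,0,0,0,-1],[-0.0005,0.0006,0.013,0,0,0,-1],[-0.0005,0.0006,0.013,0,0,0,-1],[-0.0005,0.0006,0.013,0,0,0,-1]]
  ]
}}

```text
time_s: 16.58
ee_pos: [0.5607, 0.1294, 0.0457]
orientation: [3.142, -0.001, -0.063]
contact_force: [-0.9, 0.6, -0.6]
grip_width: 0.0271
```

{"api": "servo_tool", "payload": {
  "deltas": [
    [[0,0,0,0,0,0,-1],[0,0,0,0,0,0,-1],[0,0,0,0,0,0,-1],[0,0,0,0,0,0,-1]]
  ]
}}

```text
time_s: 16.92
ee_pos: [0.5611, 0.1294, 0.0463]
orientation: [-3.141, -0.002, -0.063]
contact_force: [0.1, 0.5, -0.4]
grip_width: 0.0271
```

```bash
python3 mv.py 0.5611 0.1296 0.03 -0.063; python3 chk.py 6
```

```text
t 16.92 pos [0.5611 0.1294 0.0463] rpy [-3.1414e+00 -2.0000e-03 -6.2700e-02] w 0.0271 F [ 0.1  0.5 -0.4]
d_mm [-0.1 -0.1 16.3] n 0.4 rot [-0.01 -0.11  0.02]
ring [ 0.55253296 -0.00685022  0.08280323] [0.56107652 0.12948235 0.04620323] [-0.60316055  0.07652293 -0.83503793] 0.02706523969924976
```

View pics/C6s.png

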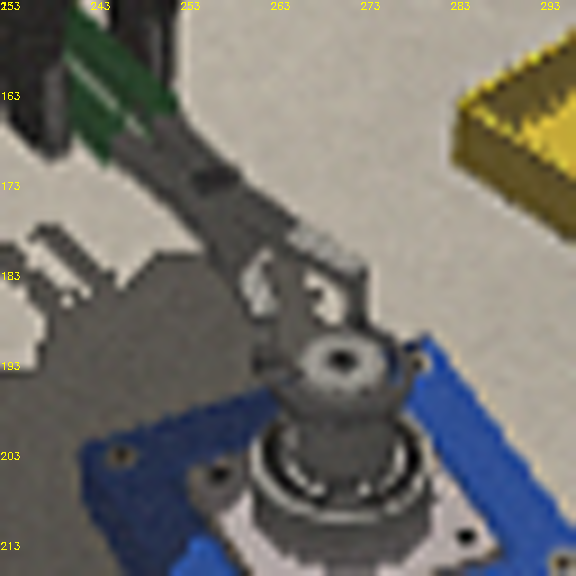

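View pics/C6t.png

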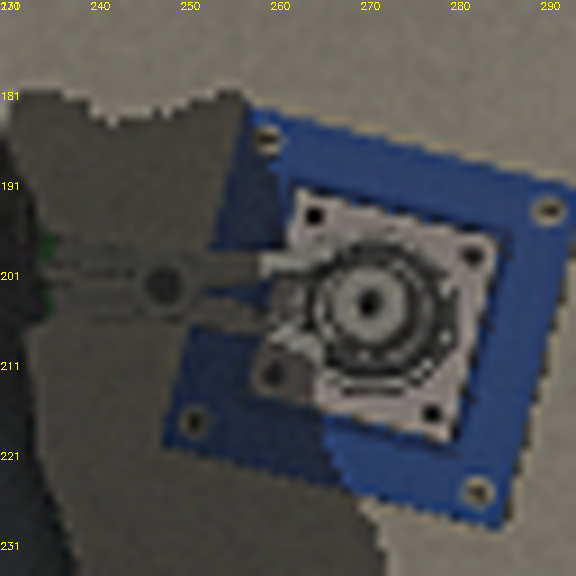

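{"api": "servo_tool", "payload": {
  "deltas": [
    [[0,0,0.002,0,0,0,-1],[0,0,0.004,0,0,0,-1],[0,0,0.006,0,0,0,-1],[0,0,0.008,0,0,0,-1],[0,0,0.008,0,0,0,-1]]
  ]
}}

```text
time_s: 17.43
ee_pos: [0.5608, 0.1294, 0.0375]
orientation: [-3.142, -0.001, -0.063]
contact_force: [0.6, -0.3, -2.0]
grip_width: 0.0272
```

{"api": "servo_tool", "payload": {
  "deltas": [
    [[0,0,0,0,0,0,-1],[0,0,0,0,0,0,-1],[0,0,0,0,0,0,-1]]
  ]
}}

```text
time_s: 17.68
ee_pos: [0.5611, 0.1294, 0.0382]
orientation: [-3.141, -0.002, -0.063]
contact_force: [0.1, -0.4, -0.8]
grip_width: 0.0271
```

```bash
python3 mv.py 0.5611 0.1296 0.0117 -0.063; python3 chk.py 7
```

```text
t 17.68 pos [0.5611 0.1294 0.0382] rpy [-3.1414e+00 -1.8000e-03 -6.2600e-02] w 0.0271 F [ 0.1 -0.4 -0.8]
d_mm [-0.  -0.2 26.5] n 0.6 rot [-0.01 -0.1   0.02]
ring [ 0.55253164 -0.00689178  0.07478236] [0.56108316 0.12944028 0.03818236] [ 0.10550628 -0.65841576 -1.91261426] 0.027023935975063636
```

View pics/C7s.png

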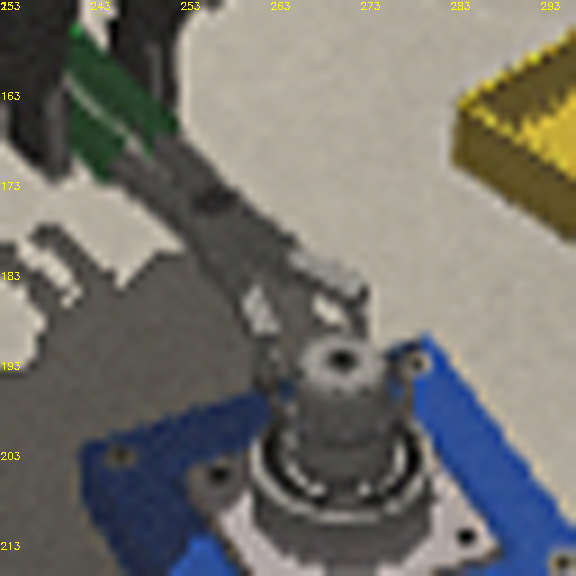

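View pics/C7so.png

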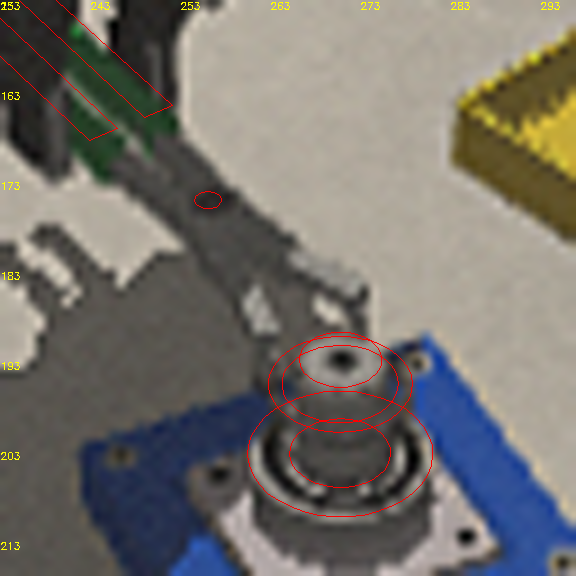

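{"api": "servo_tool", "payload": {
  "deltas": [
    [[0,0,0.003,0,0,0,-1],[0,0,0.006,0,0,0,-1],[0,0,0.009,0,0,0,-1],[0,0,0.012,0,0,0,-1],[0,0,0.012,0,0,0,-1]]
  ]
}}

```text
time_s: 18.2
ee_pos: [0.5607, 0.1294, 0.0253]
orientation: [3.142, -0.001, -0.062]
contact_force: [0.7, -0.1, -0.6]
grip_width: 0.0272
```

{"api": "servo_tool", "payload": {
  "deltas": [
    [[0,0,0.003,0,0,0,-1],[0,0,0.006,0,0,0,-1],[0,0,0.009,0,0,0,-1],[0,0,0.009,0,0,0,-1]]
  ]
}}

```text
time_s: 18.53
ee_pos: [0.5607, 0.1294, 0.0164]
orientation: [-3.142, -0.001, -0.063]
contact_force: [-0.6, 0.0, -1.8]
grip_width: 0.0269
```

{"api": "servo_tool", "payload": {
  "deltas": [
    [[0,0,0,0,0,0,-1],[0,0,0,0,0,0,-1],[0,0,0,0,0,0,-1]]
  ]
}}

```text
time_s: 18.78
ee_pos: [0.5612, 0.1295, 0.0172]
orientation: [-3.141, -0.002, -0.063]
contact_force: [-0.2, 0.5, -1.5]
grip_width: 0.0272
```

```bash
python3 mv.py 0.5611 0.1296 0.0117 -0.063; python3 chk.py 8
```

```text
t 18.78 pos [0.5612 0.1295 0.0172] rpy [-3.1414e+00 -1.9000e-03 -6.2600e-02] w 0.0272 F [-0.2  0.5 -1.5]
d_mm [-0.1 -0.1  5.5] n 0.1 rot [-0.01 -0.11  0.02]
ring [ 0.55260746 -0.00688441  0.05384597] [0.56115969 0.12944761 0.01724597] [-0.85193088 -0.21643042 -1.1695231 ] 0.027217578516139228
```

View pics/C8s.png

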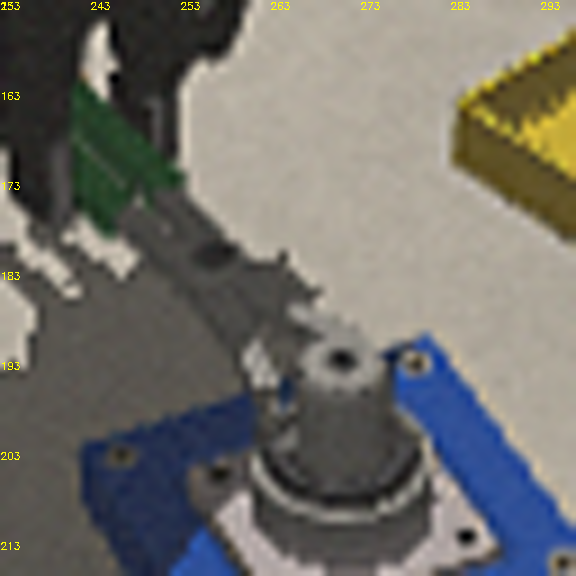

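View pics/C8so.png

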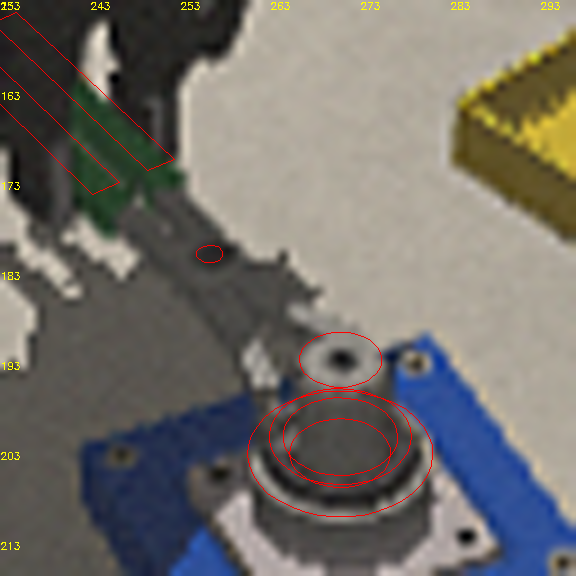

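View pics/C8t.png

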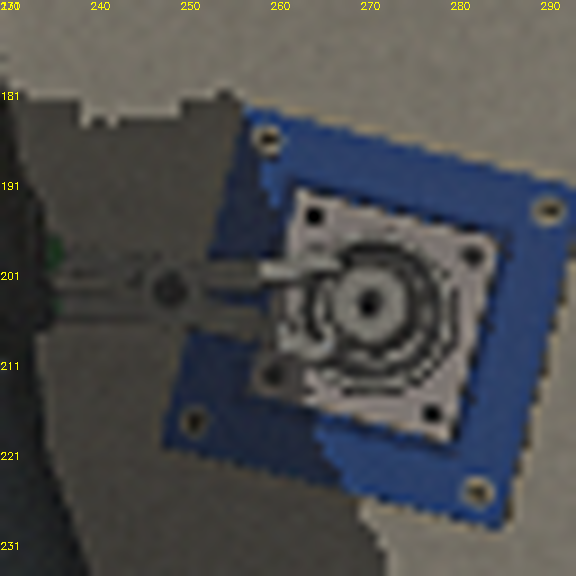

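{"api": "servo_tool", "payload": {
  "deltas": [
    [[0,0,0.001,0,0,0,-1],[0,0,0.002,0,0,0,-1],[0,0,0.003,0,0,0,-1],[0,0,0.003,0,0,0,-1],[0,0,0.003,0,0,0,-1]]
  ]
}}

```text
time_s: 19.3
ee_pos: [0.561, 0.1294, 0.014]
orientation: [-3.141, -0.001, -0.063]
contact_force: [-0.1, 0.1, -1.0]
grip_width: 0.0271
```

{"api": "servo_tool", "payload": {
  "deltas": [
    [[0,0,0.0005,0,0,0,-1],[0,0,0.001,0,0,0,-1],[0,0,0.001,0,0,0,-1]]
  ]
}}

```text
time_s: 19.55
ee_pos: [0.5611, 0.1294, 0.013]
orientation: [-3.141, -0.002, -0.063]
contact_force: [0.2, -1.1, -1.2]
grip_width: 0.0271
```

{"api": "servo_tool", "payload": {
  "deltas": [
    [[0,0,0.0005,0,0,0,-1],[0,0,0.001,0,0,0,-1],[0,0,0.001,0,0,0,-1]]
  ]
}}

```text
time_s: 19.8
ee_pos: [0.5611, 0.1294, 0.0121]
orientation: [-3.141, -0.002, -0.063]
contact_force: [1.1, -0.4, -0.3]
grip_width: 0.0269
```

{"api": "servo_tool", "payload": {
  "deltas": [
    [[0,0,0.0005,0,0,0,-1],[0,0,0.0005,0,0,0,-1],[0,0,0.0005,0,0,0,-1]]
  ]
}}

```text
time_s: 20.05
ee_pos: [0.5612, 0.1295, 0.0117]
orientation: [-3.141, -0.002, -0.063]
contact_force: [-0.6, 0.5, 1.6]
grip_width: 0.0269
```

```bash
python3 chk.py 9; python3 - <<'E'
from cell import *
import numpy as np
F=[];M=[]
for i in range(6):
    grab_frame("side"); s=state(); F.append(s["contact_force"]);M.append(s["moment"])
print(np.round(np.mean(F,0),2),np.round(np.std(F,0),2),np.round(np.mean(M,0),3),s["ee_pos"],s["time_s"])
E
```

```text
ring [ 0.5526134  -0.00687275  0.04827595] [0.56116048 0.12945959 0.01167595] [-0.44731337  0.47074119  1.37375868] 0.027150920994241278
[0.21 0.55 0.41] [0.82 0.68 0.49] [-0.102 -0.055  0.034] [0.56115112 0.12948846 0.01163915] 20.45
```

View pics/C9s.png

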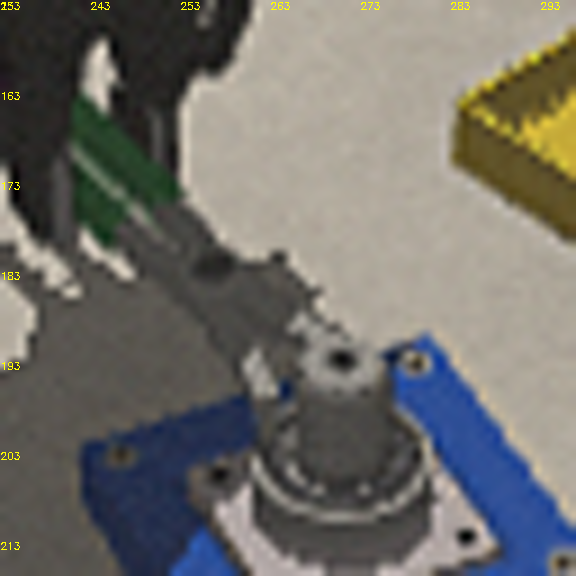

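View pics/C9so.png

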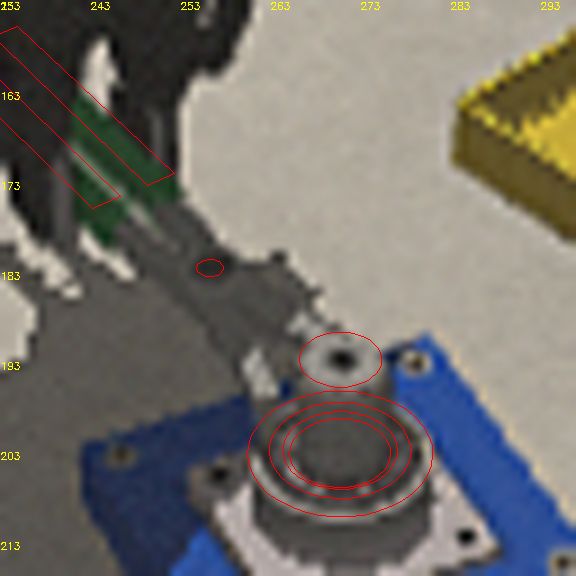

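View pics/C9to.png

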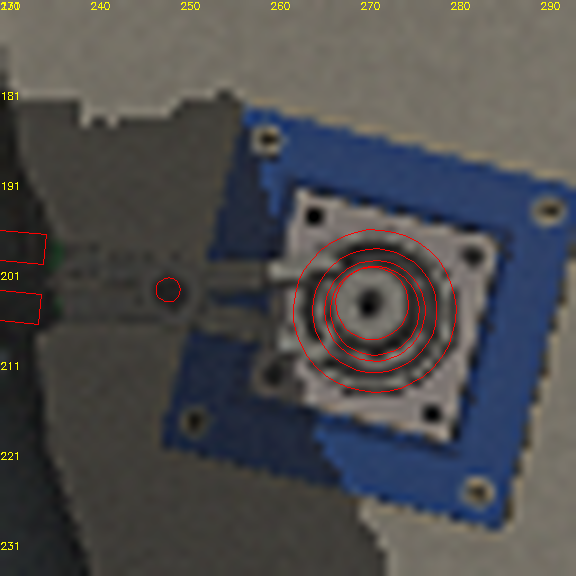

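```bash
python3 -c "
from cell import *
print(hand_in()); s=state(); print(s['time_s'],s['ee_pos'],s['contact_force'],s['grip_width'])"
```

```text
the job is handed in; nothing more can be done
None
the job is handed in; nothing more can be done
```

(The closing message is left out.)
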